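# Lift the draining basket off its swing stand

## Robot

A 6-joint arm with a two-finger parallel gripper is mounted at the origin on a cart in front of the work surface, level with it; the furniture and walls round the work are solid. World frame = base frame: x ahead of the robot, y to its left, z up, the work surface at z = 0. Lengths are in m, angles in rad, forces in N, time in s.
With the tool pointing down it reaches from about 0.25 to 0.725 m from the base axis. Payload 4 kg.
Tool frame: the origin (TCP) lies at the very end of the fingers, on their centre line; the grasp point (between the pads) lies 19 mm behind it; z points along the fingers, y is the direction in which the jaws open and shut (so a half turn about z gives the same grasp; the last joint's range is limited). The gripper opens to 85 mm and grips with 20 to 120 N. Pads are 22 mm wide; open, the fingers measure 114 mm over their backs; the gripper's body (76 mm by 85 mm) begins 54 mm behind the grasp point. The pads swing forward as they close: fully open they stand 13 mm farther back than shut.
Start: joints at [1.29, 0.241, 0.005, 1.335, 0, 1.571], TCP at [0.139, 0.48, 0.196] pointing down, gripper open.
Joint ranges: [-2.72, 2.72], [-1.05, 1.87], [-1.09, 1.28], [-1.99, 2.15], [-1.42, 1.44], [-3.14, 3.14]. Speed limits (rad/s): [2.79, 2.79, 3.14, 3.14, 3.14, 3.14].

## Interface

Orientations are given as a unit quaternion [x, y, z, w].
In Python, from workcell import bot, camera gives the robot as it stands. The module is installed in compiled form; this text tells all that it offers.
- The arm moves only by the tool send_rows, never from a script. Its argument "deltas" is a list of rows, each an object with "grip": the opening, from 0 (shut) to 1 (fully open); "translation": the shift along the tool's x, y, z in m, a list of three; "twist": the turn, a rotation vector about the tool's x, y, z in degrees, a list of three. A call has 1 to 5 rows; each row is the pose to reach, as a shift and turn from the pose measured when the call began, along the tool's axes at that moment; what a row does not reach only later rows make up. A row lasts 1/8 s, in which the tool goes at most 62.5 mm and 10.7 degrees, less where a joint would pass 70% of its speed; a pose out of reach is approached as far as the arm can. A call with a gripper value outside its range is refused whole. The fingers move at their own pace and stop on an object; the grip force is fixed at half the most. Time passes only in rows, so rows that repeat a pose let the fingers close. It gives the time, the measured TCP pose, the force and the opening at its end, in the units of the state.
- bot.get_obs(): the state, without advancing time (a new reading comes with each control period).
- camera(name): name is "side" or "top" or "wrist"; returns a dict with "color" (400x640x3 uint8, blue, green, red), "intrinsics" (3x3 intrinsics, pixels), "xyz" and "rotation" of the camera in the world. Camera axes: x right, y down, z forward; pixel columns grow to the right and rows downward; lengths in m; the calibration is good to about 2 mm. A picture is of the moment at which its call begins. There is no depth.
- bot.job_done(): hands the job in, once; it reports no verdict.
The state is a dict: "clock": time; "joint_pos": joint angles; "joint_vel": joint speeds; "tau": joint torques, N m; "eef_pos": TCP position; "tool_rot": TCP orientation; "ft_force": force on the tool from outside, world axes, zero at the start; "ft_torque": the same for the moment, N m; "grip_width": finger opening in m.
Only numpy, scipy, OpenCV 4.12 (cv2) and the standard library are available. Lean on these libraries where they do the work, as an engineer would, in place of code of your own. Each camera call takes 0.05 s, during which the arm holds its last target.

## Task

The small steel draining basket hangs by its two brass pins in the open notches of its stand, with a leaning blue paddle to hold it by. Lift it up out of both notches without letting it swing or catch, and set it down upright in the middle of the round cork mat. Do not drop it, and leave the two cups where they are.

Things in the scene. Friction and masses are not known exactly. Their poses are not given: they have to be found in the camera images.
- stand: Fixed stand; origin: centre of its underside; x across the notches, y along the pin axis. Base plate 110 (x) x 150 (y) x 10 mm; two upright cheeks, 44 (x) x 8 (y) mm, at y = +62 and -62 mm, tops at z = 115 mm. Each has a notch open at the top, 18 mm wide in x, floor at z = 95 mm (20 mm deep). Nothing stands above it.
- mat: Fixed round cork mat, 170 mm across, 10 mm thick; origin: centre of its underside, so its top is at z = 10 mm.
- basket: Loose empty square steel basket, 100 x 100 x 65 mm, 0.2 to 0.45 kg; origin: centre of its underside; z up, y along the pins. It starts level to 2 degrees, hanging freely on its pins, with the stand's yaw and its origin 50 mm above the stand's. A bridge crosses the mouth along y at x = +20 mm, its top 89 mm above the underside, and carries the blue paddle.
- paddle_grip (a point): Grip point inside the flat blue paddle: 8 mm thick, 96 mm wide along y, leaning 35 degrees from vertical to the basket's -x side. It runs 64 mm from its foot at x = +20, z = 86 mm along (-0.574, 0, 0.819); faces look along (0.819, 0, 0.574). The point is 43 mm up from the foot, 21 mm below the upper edge, at (-4.7, 0, 121.2) mm in the basket's frame (same axes).
- trunnion_mid (a point): Midpoint of the pins' axis, 50 mm above the centre of the basket's underside (axes as the basket's). Brass pins 10 mm thick stick out along +y and -y, with a 20 mm disc at each outer end, 156 mm over the discs.
- blue_cup_mid (a point): Centre, half-way up, of a loose blue and white cup, 65 mm across, 78 mm high; a bystander.
- black_cup_mid (a point): Centre, half-way up, of a loose small black tumbler, 60 mm across, 58 mm high; a bystander.

How it is judged:
On the way:
1. the basket is lifted clear, its pins' axis at least 40 mm above where it lay in the notches (z of trunnion_mid in the frame of stand above 0.14 m and contact force between basket and stand below 0.1 N), for 0.2 s.
At the end, for the whole second after the job is handed in: the basket stands upright (within 3.4 degrees) and at rest on the cork mat, its centre within 25 mm of the mat's centre, and is released (horizontal distance between basket and mat below 0.025 m and z of basket in the frame of mat between 0.006 and 0.014 m and angle between basket's own z axis and vertical below 0.06 rad and linear speed of basket below 0.02 m/s and angular speed of basket below 0.15 rad/s and contact force between basket and the fingers below 0.1 N); the robot touches nothing.
It fails at once if the basket swings or tips more than 17 degrees from level (angle between basket's own z axis and vertical above 0.3 rad).
It fails at once if the basket catches on the way out: with its pins off the notch floors it is forced against the stand with more than 25 N (z of trunnion_mid in the frame of stand above 0.103 m and contact force between basket and stand above 25 N).
It fails at once if the basket is dropped: it falls, not held, faster than 0.5 m/s (linear speed of basket above 0.5 m/s and contact force between basket and the fingers below 0.1 N).
It fails at once if the blue cup is moved more than 30 mm (distance of blue_cup_mid from where it was at the start of the episode above 0.03 m).
It fails at once if the black tumbler is moved more than 30 mm (distance of black_cup_mid from where it was at the start of the episode above 0.03 m).
It also fails if it takes over 56 s, if anything falls off the work surface, if the arm or the gripper's body presses on something with over 40 N, if the wrist force passes 120 N, or if a joint passes its speed limit or range.

## Working session

There is one attempt and no reset: what is moved stays moved. The work goes in short steps, Python scripts to look and compute and a tool call to move; the robot and the scene stay as the last step left them, time stands still between calls to the robot, and variables do not carry over. Pictures are saved under pics/ and viewed, and the job is handed in when it is done.

Besides the shell and the picture viewer there is one more tool, called after "Emit:" by a JSON object that holds its "op" and its "data". send_rows: Moves the arm, as the interface text tells. Its arguments: {"type":"object","properties":{"deltas":{"type":"array","items":{"type":"object","properties":{"grip":{"type":"number"},"translation":{"type":"array","items":{"type":"number"}},"twist":{"type":"array","items":{"type":"number"}}}}}},"required":["deltas"]}

```bash
mkdir -p pics; python3 - <<'E'
from workcell import bot, camera
import cv2, pickle
d={}
for n in ("top","side","wrist"):
    c=camera(n); d[n]=c; cv2.imwrite(f"pics/{n}0.png",c["color"]); print(n,c["intrinsics"].tolist() if hasattr(c["intrinsics"],'tolist') else c["intrinsics"],c["xyz"],c["rotation"])
pickle.dump(d,open("d0.pkl","wb"))
print(bot.get_obs())
E
```

```text
top [[390.5967679620347, 0.0, 312.44419596262793], [0.0, 390.5967679620347, 195.31599448576742], [0.0, 0.0, 1.0]] [ 0.37293232 -0.19075047  0.95980909] [ 0.70889777 -0.7011782   0.05486739 -0.05294005]
side [[375.47111300127835, 0.0, 321.8171440059644], [0.0, 375.47111300127835, 201.5731024824463], [0.0, 0.0, 1.0]] [ 0.4407539  -0.86445381  0.65373215] [ 0.89540258 -0.0627222   0.01861015 -0.44042458]
wrist [[351.8887378467882, 0.0, 322.217213179315], [0.0, 351.8887378467882, 199.22940253526028], [0.0, 0.0, 1.0]] [0.0717355  0.49893284 0.37267622] [0.7910814  0.59575131 0.08250346 0.11164128]
{'clock': 0.15, 'joint_pos': array([1.29002221e+00, 2.41276520e-01, 4.05455898e-03, 1.33519680e+00,
       9.24451799e-06, 1.57079993e+00]), 'joint_vel': array([ 7.63292657e-04, -2.38837639e-03,  2.98924799e-03, -2.78171369e-05,
       -9.03890582e-05,  2.97873801e-03]), 'tau': array([ 1.96642071e-05, -3.72636366e+01,  2.52638304e+01,  1.23287510e-02,
       -1.18763815e-06,  4.78417007e-06]), 'eef_pos': array([0.13840118, 0.47991667, 0.1953072 ]), 'tool_rot': array([ 1.39928119e-01,  9.90161332e-01, -8.02587520e-04, -1.18085698e-04]), 'ft_force': array([0.30328367, 0.03512254, 0.036488  ]), 'ft_torque': array([ 0.04427296, -0.01040256, -0.02708154]), 'grip_width': 0.08534324738856969}
```

View pics/top0.png

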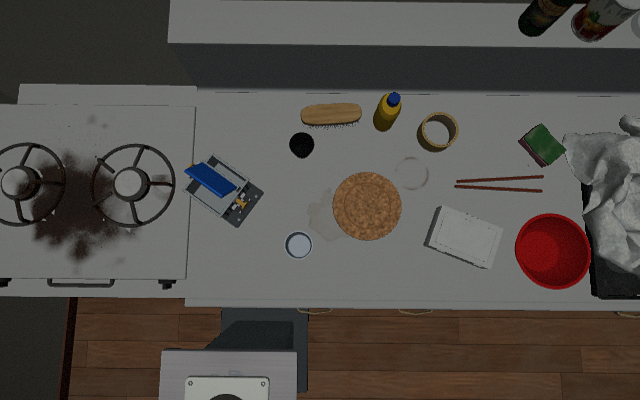

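View pics/side0.png

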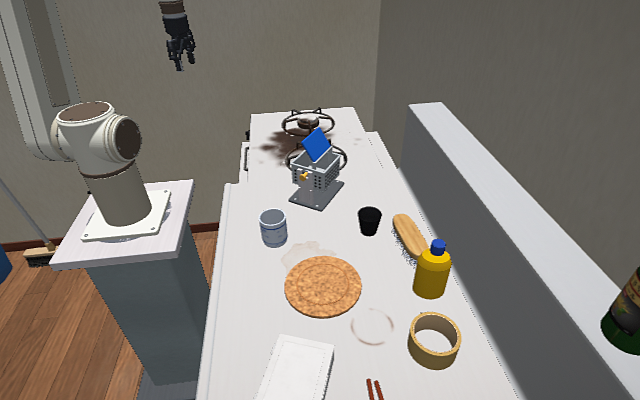

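```bash
python3 - <<'E'
import pickle,cv2,numpy as np
d=pickle.load(open("d0.pkl","rb"))
a=d["top"]["color"][140:240,170:280]; b=d["side"]["color"][115:215,275:360]
cv2.imwrite("pics/tz.png",cv2.resize(a,None,fx=6,fy=6,interpolation=cv2.INTER_CUBIC))
cv2.imwrite("pics/sz.png",cv2.resize(b,None,fx=6,fy=6,interpolation=cv2.INTER_CUBIC))
E
```

```text
(no output)
```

View pics/tz.png

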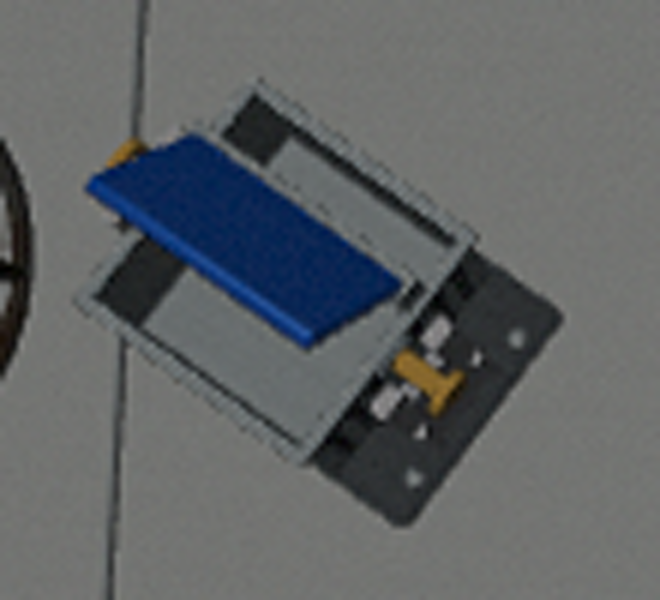

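View pics/sz.png

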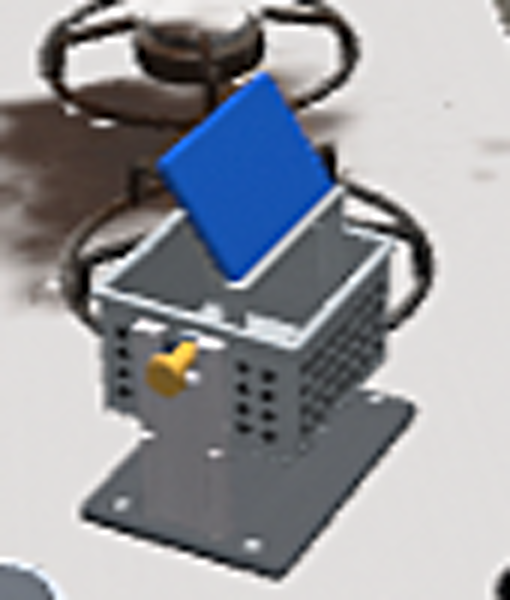

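View pics/wrist0.png

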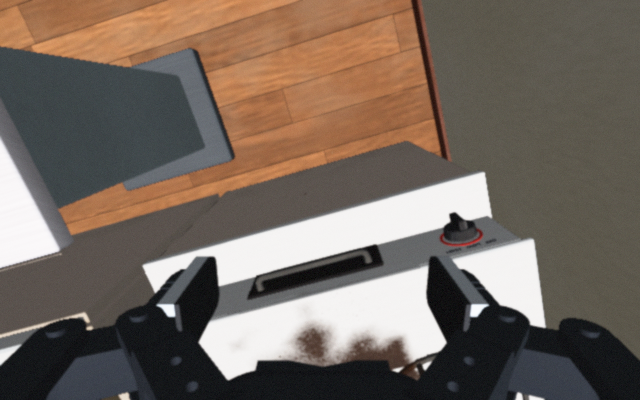

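```bash
cat > h.py <<'E'
import numpy as np,cv2,pickle
from scipy.spatial.transform import Rotation as R
def ray(c,uv):
    K=np.array(c["intrinsics"]);uv=np.atleast_2d(uv).astype(float)
    d=np.c_[uv,np.ones(len(uv))]@np.linalg.inv(K).T
    r=np.asarray(c["rotation"]); M=R.from_quat(r).as_matrix() if r.size==4 else r.reshape(3,3)
    return np.asarray(c["xyz"]),d@M.T
def onz(c,uv,z):
    o,d=ray(c,uv); return o+d*((z-o[2])/d[:,2])[:,None]
def tri(c1,u1,c2,u2):
    o1,d1=ray(c1,u1);o2,d2=ray(c2,u2);out=[]
    for a,b in zip(d1,d2):
        s=np.linalg.lstsq(np.c_[a,-b],o2-o1,rcond=None)[0]
        p,q=o1+s[0]*a,o2+s[1]*b; out.append(np.r_[(p+q)/2,np.linalg.norm(p-q)])
    return np.array(out)
E
python3 - <<'E'
from h import *
np.set_printoptions(precision=4,suppress=True)
d=pickle.load(open("d0.pkl","rb"));T,S=d["top"],d["side"]
tz=lambda p:(np.array(p,float)+.5)/6-.5+[170,140]
sz=lambda p:(np.array(p,float)+.5)/6-.5+[275,115]
rim=onz(T,tz([(258,82),(477,238),(308,463),(78,300)]),.115)
print("rim",rim,rim.mean(0)); 
print([np.linalg.norm(rim[i]-rim[(i+1)%4]) for i in range(4)])
for v in (rim[0]-rim[1],rim[3]-rim[2]): print("y-axis yaw",np.degrees(np.arctan2(v[1],v[0]))-90)
for v in (rim[0]-rim[3],rim[1]-rim[2]): print("x-axis yaw",np.degrees(np.arctan2(v[1],v[0])))
# paddle corners front face: foot+y, foot-y, top+y, top-y
P=tri(T,tz([(195,133),(402,285),(93,177),(312,333)]),S,sz([(335,190),(235,280),(265,74),(158,160)]))
print("paddle",P)
print("discs z.1",onz(T,tz([(130,150),(447,395)]),.1))
for n,c in d.items():
    if n=="wrist":continue
    hsv=cv2.cvtColor(c["color"],cv2.COLOR_BGR2HSV)
    m=cv2.inRange(hsv,(5,80,90),(22,220,255))
    k,l,st,ce=cv2.connectedComponentsWithStats(cv2.morphologyEx(m,cv2.MORPH_CLOSE,np.ones((5,5))))
    for i in range(1,k):
        if st[i,4]>1500:
            ys,xs=np.where(l==i); print(n,st[i],ce[i])
            h=cv2.findContours((l==i).astype(np.uint8),0,1)[0][0][:,0]
            q=onz(c,h,.01); (cx,cy),rr=cv2.minEnclosingCircle(q[:,:2].astype(np.float32)); print(" world",q.mean(0),cx,cy,rr)
print("cups top",onz(T,[(302,146)],.058),onz(T,[(298,244)],.078))
print("cups side top",onz(S,[(370,212)],.058),onz(S,[(272,215)],.078))
E
```

```text
rim [[ 0.595   0.0306  0.115 ]
 [ 0.5371 -0.0525  0.115 ]
 [ 0.4536  0.0056  0.115 ]
 [ 0.5124  0.0922  0.115 ]] [0.5245 0.019  0.115 ]
[np.float64(0.10134418403172744), np.float64(0.10168991859809533), np.float64(0.1047025548424365), np.float64(0.10304595118194357)]
y-axis yaw -34.84916360510192
y-axis yaw -34.13690022317235
x-axis yaw -36.71224427907321
x-axis yaw -34.849086399305364
paddle [[ 0.571   0.0468  0.1362  0.0015]
 [ 0.5157 -0.0306  0.1401  0.0016]
 [ 0.5424  0.0651  0.1888  0.0006]
 [ 0.4885 -0.0116  0.1913  0.0021]]
discs z.1 [[ 0.5721  0.0813  0.1   ]
 [ 0.4808 -0.0411  0.1   ]]
top [ 333  172   68   68 3640] [366.692  205.6255]
 world [ 0.4956 -0.3262  0.01  ] 0.4960764944553375 -0.3258550465106964 0.08428152650594711
side [    0   237   144   163 16354] [ 60.3742 336.6011]
 world [-0.062 -0.321  0.01 ] -0.05284268409013748 -0.3211749196052551 0.2922193706035614
side [ 285  256   77   63 3764] [322.5438 286.3903]
 world [ 0.4964 -0.333   0.01  ] 0.49694889783859253 -0.32896724343299866 0.08633774518966675
side [ 410  312   51   58 1601] [434.2673 339.7139]
 world [ 0.6879 -0.4922  0.01  ] 0.6874985694885254 -0.48940128087997437 0.062136296182870865
cups top [[ 0.6302 -0.1663  0.058 ]] [[ 0.3978 -0.1612  0.078 ]]
cups side top [[ 0.6404 -0.1592  0.058 ]] [[ 0.3988 -0.1575  0.078 ]]
```

```bash
cat >> h.py <<'E'
def graspR(yaw=-35.2):
    Y=R.from_euler('z',yaw,degrees=True).as_matrix()
    z=Y@np.array([.5736,0,-.8192]); y=Y@np.array([.8192,0,.5736]); x=np.cross(y,z)
    return np.c_[x,y,z]
def plan(p,Rt,n,f=None):
    """tool-frame delta to reach p,Rt ; print n fractions"""
    from workcell import bot
    o=bot.get_obs(); Rc=R.from_quat(o["tool_rot"]).as_matrix(); pc=np.asarray(o["eef_pos"])
    t=Rc.T@(np.asarray(p)-pc); w=np.degrees(R.from_matrix(Rc.T@Rt).as_rotvec())
    print("clock",o["clock"],"tcp",pc.round(4),"w",round(o["grip_width"],4),"F",np.round(o["ft_force"],1),"j",np.round(o["joint_pos"],2))
    print("total",t.round(4),w.round(2),np.linalg.norm(t).round(4),np.linalg.norm(w).round(2))
    for i in range(1,n+1): print((t*i/n).round(3).tolist(),(w*i/n).round(1).tolist())
E
python3 - <<'E'
from h import *
Rt=graspR(); pg=np.array([.5301,.0159,.1556])
print(pg-.13*Rt[:,2], Rt)
plan(pg-.13*Rt[:,2],Rt,13)
E
```

```text
[0.46916714 0.0588834  0.262096  ] [[ 0.57649319  0.6694051   0.46871431]
 [ 0.81723119 -0.47221335 -0.33064158]
 [ 0.          0.5736     -0.8192    ]]
clock 0.15 tcp [0.1384 0.4799 0.1953] w 0.0853 F [0.3 0.  0. ] j [1.29 0.24 0.   1.34 0.   1.57]
total [-0.4345 -0.313  -0.0663] [-23.68 -33.1  105.27] 0.5396 112.86
[-0.033, -0.024, -0.005] [-1.8, -2.5, 8.1]
[-0.067, -0.048, -0.01] [-3.6, -5.1, 16.2]
[-0.1, -0.072, -0.015] [-5.5, -7.6, 24.3]
[-0.134, -0.096, -0.02] [-7.3, -10.2, 32.4]
[-0.167, -0.12, -0.025] [-9.1, -12.7, 40.5]
[-0.201, -0.144, -0.031] [-10.9, -15.3, 48.6]
[-0.234, -0.169, -0.036] [-12.8, -17.8, 56.7]
[-0.267, -0.193, -0.041] [-14.6, -20.4, 64.8]
[-0.301, -0.217, -0.046] [-16.4, -22.9, 72.9]
[-0.334, -0.241, -0.051] [-18.2, -25.5, 81.0]
[-0.368, -0.265, -0.056] [-20.0, -28.0, 89.1]
[-0.401, -0.289, -0.061] [-21.9, -30.6, 97.2]
[-0.434, -0.313, -0.066] [-23.7, -33.1, 105.3]
```

Emit:
{"op": "send_rows", "data": {"deltas": [{"grip": 1,"translation": [-0.033,-0.024,-0.04],"twist": [-1.8,-2.5,8.1]},{"grip": 1,"translation": [-0.067,-0.048,-0.08],"twist": [-3.6,-5.1,16.2]},{"grip": 0.8,"translation": [-0.1,-0.072,-0.1],"twist": [-5.5,-7.6,24.3]},{"grip": 0.6,"translation": [-0.134,-0.096,-0.1],"twist": [-7.3,-10.2,32.4]},{"grip": 0.5,"translation": [-0.167,-0.12,-0.1],"twist": [-9.1,-12.7,40.5]}]}}

```text
clock: 0.78
eef_pos: [0.2663, 0.3173, 0.2958]
tool_rot: [0.474, 0.871, 0.062, 0.119]
ft_force: [0.8, 0.2, 0.4]
grip_width: 0.0425
```

```bash
python3 - <<'E'
from h import *
Rt=graspR(); pg=np.array([.5301,.0159,.1556])
plan(pg-.13*Rt[:,2],Rt,8)
E
```

```text
clock 0.775 tcp [0.2663 0.3173 0.2958] w 0.0425 F [0.8 0.2 0.4] j [ 1.07 -0.08 -0.12  1.4  -0.24  2.05]
total [-0.318   0.0163  0.0877] [-14.53 -20.34  64.49] 0.3303 69.16
[-0.04, 0.002, 0.011] [-1.8, -2.5, 8.1]
[-0.079, 0.004, 0.022] [-3.6, -5.1, 16.1]
[-0.119, 0.006, 0.033] [-5.4, -7.6, 24.2]
[-0.159, 0.008, 0.044] [-7.3, -10.2, 32.2]
[-0.199, 0.01, 0.055] [-9.1, -12.7, 40.3]
[-0.238, 0.012, 0.066] [-10.9, -15.3, 48.4]
[-0.278, 0.014, 0.077] [-12.7, -17.8, 56.4]
[-0.318, 0.016, 0.088] [-14.5, -20.3, 64.5]
```

Emit:
{"op": "send_rows", "data": {"deltas": [{"grip": 0.5,"translation": [-0.04,0.002,0.011],"twist": [-1.8,-2.5,8.1]},{"grip": 0.5,"translation": [-0.079,0.004,0.022],"twist": [-3.6,-5.1,16.1]},{"grip": 0.5,"translation": [-0.119,0.006,0.033],"twist": [-5.4,-7.6,24.2]},{"grip": 0.5,"translation": [-0.159,0.008,0.044],"twist": [-7.3,-10.2,32.2]},{"grip": 0.5,"translation": [-0.199,0.01,0.055],"twist": [-9.1,-12.7,40.3]}]}}

```text
clock: 1.4
eef_pos: [0.3934, 0.1542, 0.2743]
tool_rot: [0.738, 0.627, 0.115, 0.221]
ft_force: [-0.4, -0.5, -0.3]
grip_width: 0.0426
```

```bash
python3 - <<'E'
from h import *
Rt=graspR(); pg=np.array([.5301,.0159,.1556])
plan(pg-.13*Rt[:,2],Rt,3)
E
```

```text
clock 1.4 tcp [0.3934 0.1542 0.2743] w 0.0426 F [-0.4 -0.5 -0.3] j [ 0.73 -0.18 -0.34  1.17 -0.45  2.41]
total [-0.0776  0.0716  0.0618] [-5.39 -7.57 23.94] 0.1223 25.68
[-0.026, 0.024, 0.021] [-1.8, -2.5, 8.0]
[-0.052, 0.048, 0.041] [-3.6, -5.0, 16.0]
[-0.078, 0.072, 0.062] [-5.4, -7.6, 23.9]
```

Emit:
{"op": "send_rows", "data": {"deltas": [{"grip": 0.5,"translation": [-0.026,0.024,0.021],"twist": [-1.8,-2.5,8.0]},{"grip": 0.5,"translation": [-0.052,0.048,0.041],"twist": [-3.6,-5.0,16.0]},{"grip": 0.5,"translation": [-0.078,0.072,0.062],"twist": [-5.4,-7.6,23.9]},{"grip": 0.5,"translation": [-0.078,0.072,0.062],"twist": [-5.4,-7.6,23.9]}]}}

```text
clock: 1.9
eef_pos: [0.4694, 0.0568, 0.2609]
tool_rot: [0.847, 0.438, 0.137, 0.267]
ft_force: [-0.4, 0.6, 0.4]
grip_width: 0.0425
```

```bash
python3 - <<'E'
from h import *
from workcell import camera
Rt=graspR(); pg=np.array([.5301,.0159,.1556])
plan(pg,Rt,3)
d={}
for n in ("wrist","side","top"):
    c=camera(n); d[n]=c
    cv2.imwrite(f"pics/{n}1.png",c["color"])
pickle.dump(d,open("d1.pkl","wb"))
E
```

```text
clock 1.9 tcp [0.4694 0.0568 0.2609] w 0.0425 F [-0.4  0.6  0.4] j [ 0.5  -0.11 -0.38  1.01 -0.54  2.6 ]
total [ 0.0021 -0.0004  0.1282] [-0.05  0.23 -0.03] 0.1282 0.24
[0.001, -0.0, 0.043] [-0.0, 0.1, -0.0]
[0.001, -0.0, 0.085] [-0.0, 0.2, -0.0]
[0.002, -0.0, 0.128] [-0.0, 0.2, -0.0]
```

View pics/wrist1.png

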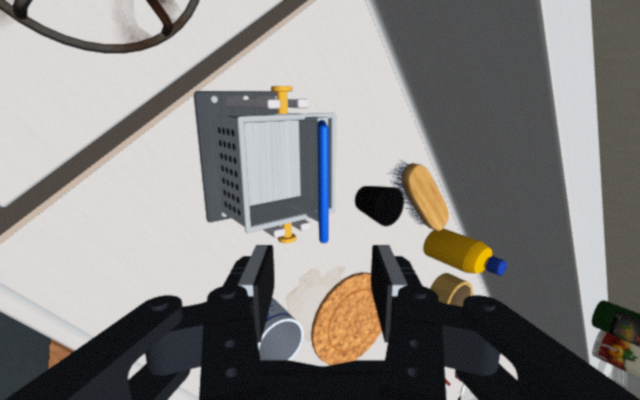

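View pics/side1.png

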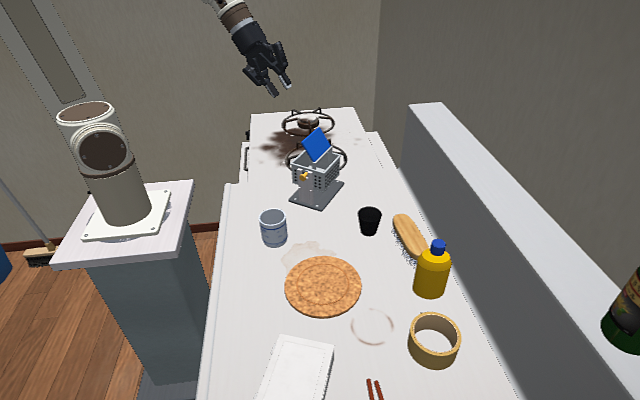

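```bash
python3 - <<'E'
from h import *
d=pickle.load(open("d1.pkl","rb"));W=d["wrist"]
hsv=cv2.cvtColor(W["color"],cv2.COLOR_BGR2HSV)
m=cv2.inRange(hsv,(105,150,60),(125,255,255)); m[:,:300]=0;m[:,345:]=0;m[260:]=0
h=cv2.findNonZero(m)[:,0]; print(h.min(0),h.max(0))
print(cv2.minAreaRect(h))
o,dd=ray(W,[(h[:,0].mean(),(h[:,1].min()+h[:,1].max())/2)])
Rt=graspR();pg=np.array([.5301,.0159,.1556])
E=pg-Rt[:,2]*.040 # top edge centre (s=64)
# intersect the ray with plane through E normal to tool z; error in tool axes
n=Rt[:,2]; q=o+dd[0]*((E-o)@n/(dd[0]@n)); print("err tool xyz mm",(Rt.T@(q-E)*1e3).round(2), "cam depth",((E-o)@n))
for v in (h[:,1].min(),h[:,1].max()+1):
    o,dd=ray(W,[(h[:,0].mean(),v)]); q=o+dd[0]*((E-o)@n/(dd[0]@n)); print((Rt.T@(q-E)*1e3).round(2))
E
```

```text
[318 121] [328 241]
((323.0, 181.0), (120.0, 10.0), 90.0)
err tool xyz mm [ 6.29  1.37 -0.  ] cam depth 0.2651951012089716
[51.66  1.33 -0.  ]
[-44.61   1.42  -0.  ]
```

Emit:
{"op": "send_rows", "data": {"deltas": [{"grip": 0.5,"translation": [0.004,0.0004,0.03],"twist": [0,0.2,0]},{"grip": 0.5,"translation": [0.004,0.0004,0.06],"twist": [0,0.2,0]},{"grip": 0.5,"translation": [0.004,0.0004,0.08],"twist": [0,0.2,0]},{"grip": 0.5,"translation": [0.004,0.0004,0.08],"twist": [0,0.2,0]}]}}

```text
clock: 2.55
eef_pos: [0.5081, 0.0353, 0.1956]
tool_rot: [0.846, 0.441, 0.138, 0.266]
ft_force: [0.2, 0.1, 0.2]
grip_width: 0.0427
```

```bash
python3 - <<'E'
from h import *
from workcell import camera
Rt=graspR(); pg=np.array([.5301,.0159,.1556])
plan(pg+.0008*Rt[:,1]+.002*Rt[:,0],Rt,1)
W=camera("wrist"); cv2.imwrite("pics/wrist2.png",W["color"])
hsv=cv2.cvtColor(W["color"],cv2.COLOR_BGR2HSV)
m=cv2.inRange(hsv,(105,150,60),(125,255,255)); m[:,:290]=0;m[:,355:]=0;m[300:]=0
h=cv2.findNonZero(m)[:,0]; print(h.min(0),h.max(0))
E=pg-Rt[:,2]*.040;n=Rt[:,2]
for u,v in ((h[:,0].min(),h[:,1].min()),(h[:,0].max()+1,h[:,1].max()+1)):
    o,dd=ray(W,[(u,v)]); q=o+dd[0]*((E-o)@n/(dd[0]@n)); print((Rt.T@(q-E)*1e3).round(2))
E
```

```text
clock 2.55 tcp [0.5081 0.0353 0.1956] w 0.0427 F [0.2 0.1 0.2] j [ 0.4  -0.02 -0.48  0.76 -0.5   2.48]
total [-0.0013  0.0018  0.0494] [-0.12 -0.1   0.22] 0.0495 0.27
[-0.001, 0.002, 0.049] [-0.1, -0.1, 0.2]
[319 136] [333 299]
[53.74 -2.6  -0.  ]
[-43.68   6.62   0.  ]
```

View pics/wrist2.png

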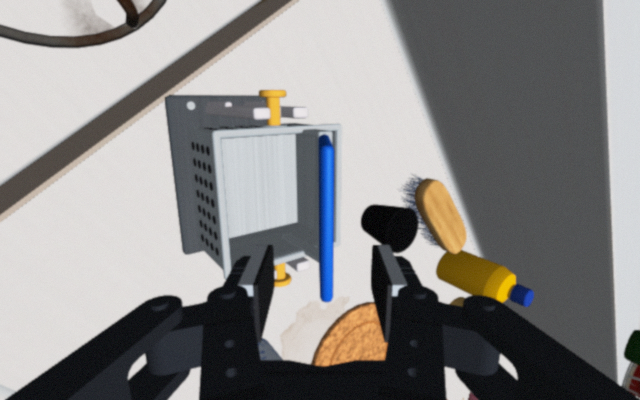

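Emit:
{"op": "send_rows", "data": {"deltas": [{"grip": 0.5,"translation": [-0.001,0.0024,0.015],"twist": [-0.1,-0.1,0.2]},{"grip": 0.5,"translation": [-0.001,0.0024,0.033],"twist": [-0.1,-0.1,0.2]},{"grip": 0.5,"translation": [-0.001,0.0024,0.049],"twist": [-0.1,-0.1,0.2]},{"grip": 0.5,"translation": [-0.001,0.0024,0.049],"twist": [-0.1,-0.1,0.2]}]}}

```text
clock: 3.1
eef_pos: [0.5325, 0.0181, 0.1582]
tool_rot: [0.847, 0.439, 0.139, 0.267]
ft_force: [-0.8, 0.0, -0.2]
grip_width: 0.0426
```

```bash
python3 - <<'E'
from h import *
from workcell import camera
Rt=graspR(); pg=np.array([.5301,.0159,.1556])
plan(pg+.0014*Rt[:,1]+.0025*Rt[:,0],Rt,1)
for n in ("wrist","side"):
    W=camera(n); im=W["color"]
    if n=="side": im=cv2.resize(im[60:220,230:400],None,fx=3.5,fy=3.5,interpolation=cv2.INTER_CUBIC)
    cv2.imwrite(f"pics/{n}3.png",im)
E
```

```text
clock 3.1 tcp [0.5325 0.0181 0.1582] w 0.0426 F [-0.8  0.  -0.2] j [ 0.33  0.05 -0.52  0.61 -0.48  2.42]
total [-0.0007 -0.0006  0.0017] [ 0.03 -0.09  0.01] 0.0019 0.09
[-0.001, -0.001, 0.002] [0.0, -0.1, 0.0]
```

View pics/wrist3.png

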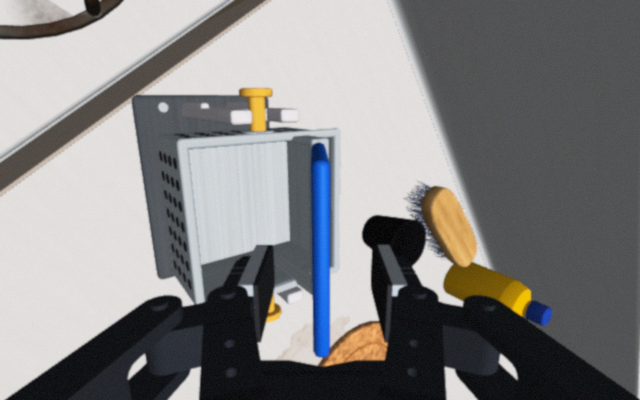

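View pics/side3.png

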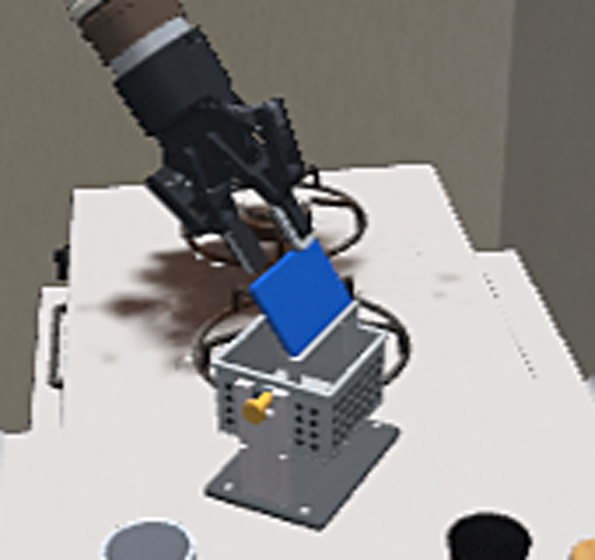

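```bash
python3 - <<'E'
from h import *
from workcell import bot
d=pickle.load(open("d1.pkl","rb"));S=d["side"]
o=bot.get_obs();Rc=R.from_quat(o["tool_rot"]).as_matrix();p=o["eef_pos"]
M=R.from_quat(S["rotation"]).as_matrix()
def pr(X):
    q=np.asarray(S["intrinsics"])@(M.T@(X-S["xyz"])); q=q[:2]/q[2]; return ((q-[230,60])*3.5).round(0)
print("zoom px tcp",pr(p),"tips",[pr(p+Rc@np.array([0,s*.021,-.00])) for s in(-1,1)],[pr(p+Rc@np.array([0,s*.021,-.03])) for s in(-1,1)])
E
```

```text
zoom px tcp [307. 298.] tips [array([287., 307.]), array([326., 289.])] [array([267., 274.]), array([305., 255.])]
```

```bash
python3 - <<'E'
from h import *
from workcell import camera,bot
for n in ("top","side"):
    W=camera(n); im=W["color"]
    r={"side":im[80:190,270:350],"top":im[140:260,160:280]}[n]
    cv2.imwrite(f"pics/{n}4.png",cv2.resize(r,None,fx=5 if n=="top" else 5.4,fy=5 if n=="top" else 5.4,interpolation=cv2.INTER_CUBIC))
print(bot.get_obs()["eef_pos"])
E
```

```text
[0.53314202 0.01838663 0.15916445]
```

View pics/side4.png

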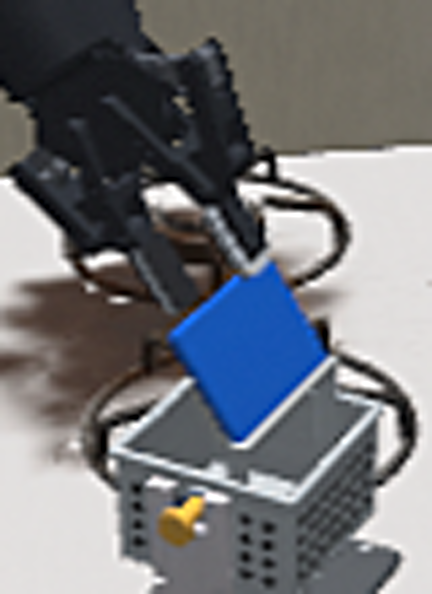

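View pics/top4.png

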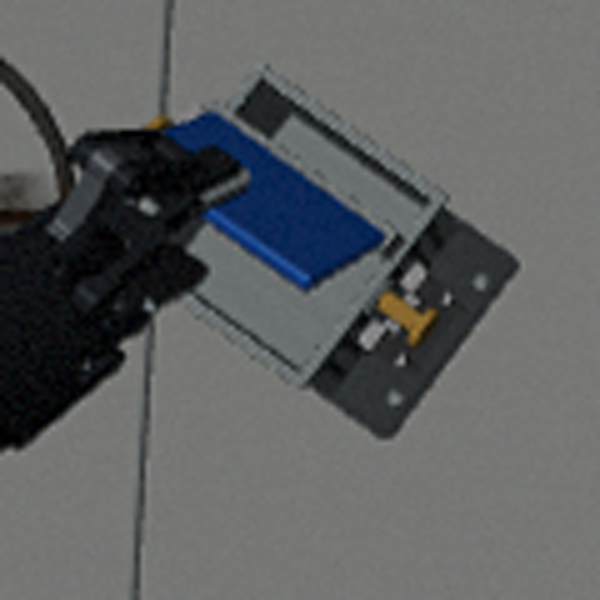

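```bash
python3 - <<'E'
from h import *
from workcell import bot
d=pickle.load(open("d1.pkl","rb"))
o=bot.get_obs();Rc=R.from_quat(o["tool_rot"]).as_matrix();p=o["eef_pos"]
def pr(c,X,off,s):
    M=R.from_quat(c["rotation"]).as_matrix()
    q=np.asarray(c["intrinsics"])@(M.T@(X-c["xyz"])); q=q[:2]/q[2]; return ((q-off)*s).round(0)
for dz in (0,-.01,-.02,-.03):
  for s in (-1,1):
    X=p+Rc@np.array([0,s*.025,dz]); print(dz,s,"top",pr(d["top"],X,[160,140],5),"side",pr(d["side"],X,[270,80],5.4))
# wrist cam pose in tool frame
W=d["wrist"]; p1=np.array([.4694,.0568,.2609]); R1=Rc
print(R1.T@(W["xyz"]-p1), (R1.T@R.from_quat(W["rotation"]).as_matrix()).round(3))
print(R.from_quat(o["tool_rot"]).as_matrix().round(3))
E
```

```text
0 -1 top [237. 228.] side [222. 368.]
0 1 top [281. 137.] side [293. 335.]
-0.01 -1 top [224. 236.] side [212. 352.]
-0.01 1 top [267. 144.] side [282. 317.]
-0.02 -1 top [210. 244.] side [201. 335.]
-0.02 1 top [253. 150.] side [272. 300.]
-0.03 -1 top [196. 252.] side [190. 318.]
-0.03 1 top [239. 158.] side [261. 282.]
[ 0.07068519  0.00062632 -0.17673726] [[ 0.001 -0.96  -0.282]
 [ 1.     0.001 -0.002]
 [ 0.002 -0.282  0.96 ]]
[[ 0.575  0.668  0.472]
 [ 0.818 -0.472 -0.329]
 [ 0.003  0.575 -0.818]]
```

```bash
python3 - <<'E'
from h import *
from workcell import bot
d=pickle.load(open("d1.pkl","rb"))
o=bot.get_obs();Rc=R.from_quat(o["tool_rot"]).as_matrix();p=o["eef_pos"]
P=tri(d["top"],np.array([(243,180),(205,270)])/5+[160,140],d["side"],np.array([(265,265),(185,302)])/5.4+[270,80])
print(P.round(4)); print(((P[:,:3]-p)@Rc*1e3).round(1))
E
```

```text
[[0.5312 0.0121 0.208  0.013 ]
 [0.4963 0.0325 0.1817 0.0069]]
[[ -6.1  29.7 -38.8]
 [ -9.6 -18.3 -40.5]]
```

```bash
python3 - <<'E'
from h import *
d=pickle.load(open("d1.pkl","rb"))
a=cv2.resize(d["top"]["color"][130:260,120:240],None,fx=4,fy=4,interpolation=cv2.INTER_CUBIC)
b=cv2.resize(d["side"]["color"][20:110,210:310],None,fx=4,fy=4,interpolation=cv2.INTER_CUBIC)
a=cv2.convertScaleAbs(a,alpha=2)
o=np.zeros((520,800,3),np.uint8);o[:,:480][:520]=a[:520];
o2=np.zeros((520,400,3),np.uint8);o2[:360]=b
cv2.imwrite("pics/d1tops.png",o[:,:480]);cv2.imwrite("pics/d1side.png",o2)
E
```

```text
(no output)
```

View pics/d1tops.png

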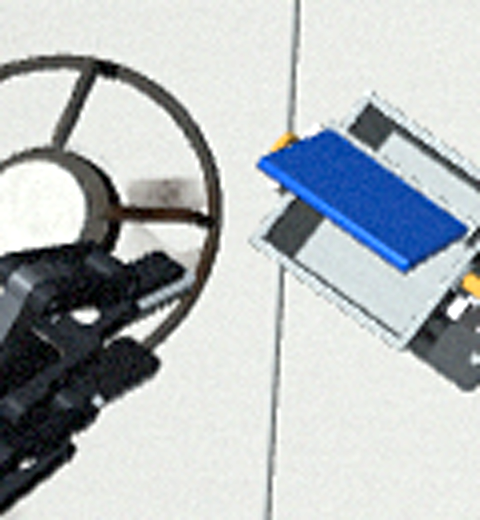

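View pics/d1side.png

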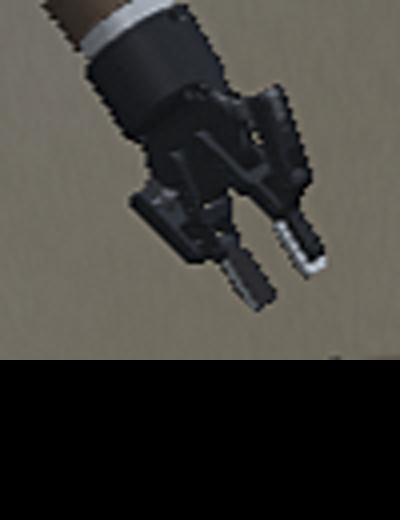

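```bash
python3 - <<'E'
from h import *
d=pickle.load(open("d1.pkl","rb"))
Rt=graspR(); p=np.array([.4694,.0568,.2609])
P=tri(d["top"],np.array([(186,270),(154,355)])/4+[120,130],d["side"],np.array([(315,268),(265,302)])/4+[210,20])
print(P.round(4)); print(((P[:,:3]-p)@Rt*1e3).round(1))
E
```

```text
[[0.4679 0.0534 0.3095 0.0028]
 [0.4347 0.0753 0.2813 0.0032]]
[[ -3.7  28.5 -39.4]
 [ -4.9 -20.3 -39.1]]
```

Emit:
{"op": "send_rows", "data": {"deltas": [{"grip": 0.5,"translation": [0,0,-0.03],"twist": [0,0,0]},{"grip": 0.1,"translation": [0,0,-0.05],"twist": [0,0,0]},{"grip": 0.1,"translation": [0,0,-0.05],"twist": [0,0,0]},{"grip": 0.1,"translation": [0,0,-0.05],"twist": [0,0,0]},{"grip": 0.1,"translation": [0,0,-0.05],"twist": [0,0,0]}]}}

```text
clock: 3.92
eef_pos: [0.5092, 0.0345, 0.1992]
tool_rot: [0.846, 0.439, 0.139, 0.267]
ft_force: [-0.3, 0.1, -0.4]
grip_width: 0.0086
```

```bash
python3 - <<'E'
from h import *
from workcell import camera,bot
o=bot.get_obs();d={"obs":o};print(o["eef_pos"],o["grip_width"],o["ft_force"])
for n in ("wrist","top","side"): d[n]=camera(n)
pickle.dump(d,open("d2.pkl","wb"))
a=cv2.convertScaleAbs(cv2.resize(d["top"]["color"][130:230,140:260],None,fx=5,fy=5,interpolation=cv2.INTER_CUBIC),alpha=2)
b=cv2.resize(d["side"]["color"][50:160,230:350],None,fx=5,fy=5,interpolation=cv2.INTER_CUBIC)
cv2.imwrite("pics/t5.png",a);cv2.imwrite("pics/s5.png",b);cv2.imwrite("pics/w5.png",d["wrist"]["color"])
E
```

```text
[0.5092087  0.03449807 0.19919012] 0.008562297513750605 [-0.30872933  0.0958287  -0.36277182]
```

View pics/t5.png

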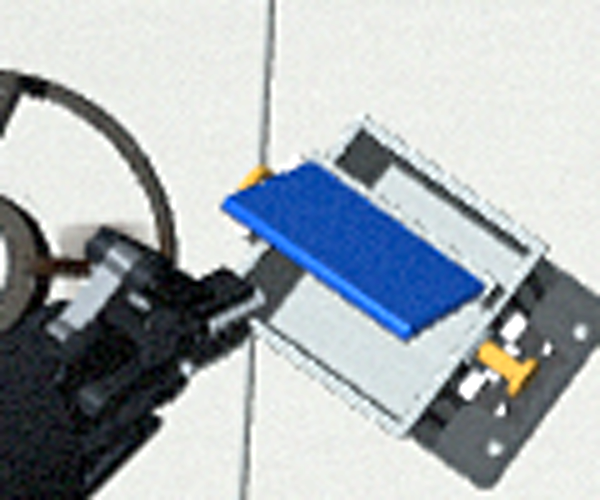

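View pics/s5.png

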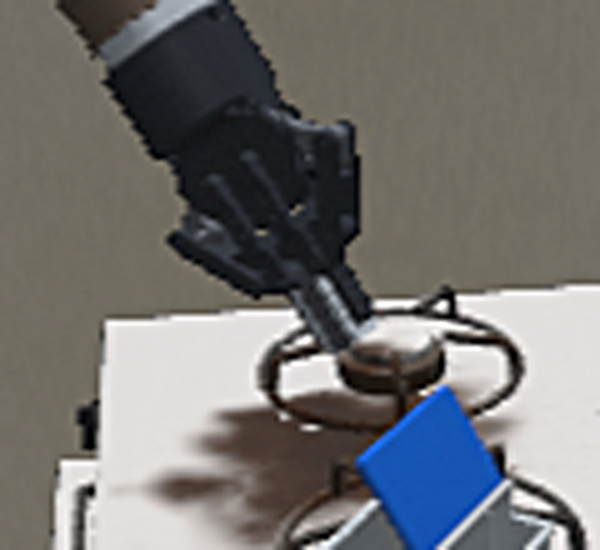

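View pics/w5.png

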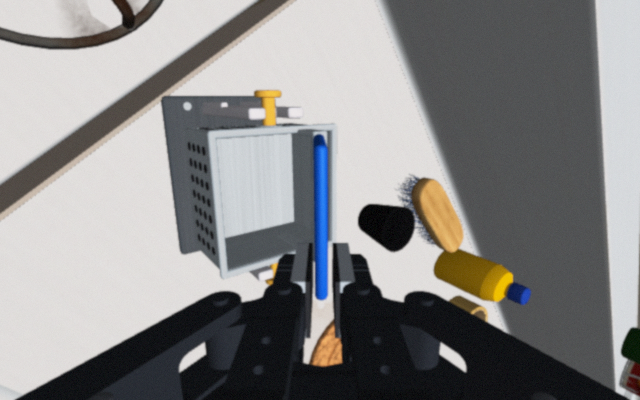

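```bash
python3 - <<'E'
from h import *
d=pickle.load(open("d2.pkl","rb"));o=d["obs"];p=o["eef_pos"];Rc=R.from_quat(o["tool_rot"]).as_matrix()
for t,s in (((254,312),(356,341)),((262,296),(370,330)),((246,322),(345,352))):
    P=tri(d["top"],[np.array(t)/5+[140,130]],d["side"],[np.array(s)/5+[230,50]])
    print(P.round(4),((P[:,:3]-p)@Rc*1e3).round(1))
W=d["wrist"];M=R.from_quat(W["rotation"]).as_matrix();print(((W["xyz"]-p)@Rc*1e3).round(1))
# wrist: tool-frame intersection of tip pixels u, v with x=+11 edge plane, printing z
oo,dd=ray(W,[(302,245),(342,245),(322,245)])
oo=(oo-p)@Rc; dd=dd@Rc
print((oo+dd*((.011-oo[0])/dd[:,0])[:,None]).round(4))
E
```

```text
[[0.4914 0.0379 0.2305 0.0066]] [[ -7.4   4.5 -35.1]]
[[0.4975 0.033  0.2381 0.0089]] [[ -7.9  15.2 -36.8]]
[[0.4872 0.0431 0.2226 0.0035]] [[ -5.6  -5.3 -32.4]]
[ 6.940e+01  1.000e-01 -1.773e+02]
[[ 0.011  -0.0081 -0.0421]
 [ 0.011   0.0084 -0.0421]
 [ 0.011   0.0002 -0.0421]]
```

```bash
cat >> h.py <<'E'
def wristerr(W,obs,E):
    Rc=R.from_quat(obs["tool_rot"]).as_matrix();p=obs["eef_pos"]
    hsv=cv2.cvtColor(W["color"],cv2.COLOR_BGR2HSV)
    m=cv2.inRange(hsv,(105,150,60),(125,255,255)); m[:,:290]=0;m[:,355:]=0
    h=cv2.findNonZero(m)[:,0]
    n=Rc[:,2]
    for v in range(h[:,1].min()+15,h[:,1].max(),25):
        u=h[h[:,1]==v][:,0]
        if len(u)==0: continue
        o,dd=ray(W,[(u.mean()+.0,v)]); q=o+dd[0]*((E-o)@n/(dd[0]@n)); print(v,u.min(),u.max(),(Rc.T@(q-p)*1e3).round(2))
    print("v",h[:,1].min(),h[:,1].max())
E
python3 - <<'E'
from h import *
d=pickle.load(open("d2.pkl","rb"))
Rt=graspR(); pg=np.array([.5301,.0159,.1556])
wristerr(d["wrist"],d["obs"],pg-Rt[:,2]*.040)
plan(pg+.0014*Rt[:,1]+.0025*Rt[:,0]+.030*Rt[:,2],Rt,1)
E
```

```text
150 314 327 [42.87 -0.69 11.64]
175 314 327 [29.18 -0.7  11.64]
200 314 327 [14.93 -0.7  11.64]
225 315 327 [ 0.1  -0.43 11.64]
250 315 326 [-15.37  -0.72  11.64]
275 316 326 [-31.5   -0.43  11.64]
v 135 298
clock 4.075 tcp [0.5093 0.0345 0.1994] w 0.0086 F [0.2 0.4 0.3] j [ 0.4  -0.03 -0.47  0.76 -0.51  2.49]
total [-0.0009 -0.0011  0.0817] [ 0.07 -0.11 -0.02] 0.0817 0.13
[-0.001, -0.001, 0.082] [0.1, -0.1, -0.0]
```

Emit:
{"op": "send_rows", "data": {"deltas": [{"grip": 0.45,"translation": [0,-0.0009,0],"twist": [0,0,0]},{"grip": 0.45,"translation": [0.001,-0.0009,0],"twist": [0,0,0]},{"grip": 0.45,"translation": [0.002,-0.0009,0.02],"twist": [0,0,0]},{"grip": 0.45,"translation": [0.002,-0.0009,0.04],"twist": [0,0,0]},{"grip": 0.45,"translation": [0.002,-0.0009,0.055],"twist": [0,0,0]}]}}

```text
clock: 4.7
eef_pos: [0.5359, 0.0182, 0.1531]
tool_rot: [0.847, 0.439, 0.139, 0.267]
ft_force: [1.0, -0.5, -0.0]
grip_width: 0.0385
```

```bash
python3 - <<'E'
from h import *
from workcell import camera,bot
Rt=graspR(); pg=np.array([.5301,.0159,.1556])
plan(pg+.0006*Rt[:,1]+.0035*Rt[:,0]+.030*Rt[:,2],Rt,1)
W=camera("wrist");wristerr(W,bot.get_obs(),pg-Rt[:,2]*.040)
E
```

```text
clock 4.7 tcp [0.5359 0.0182 0.1531] w 0.0385 F [ 1.  -0.5 -0. ] j [ 0.33  0.06 -0.53  0.6  -0.48  2.42]
total [-0.0017 -0.0008  0.026 ] [ 0.05 -0.09 -0.01] 0.0261 0.1
[-0.002, -0.001, 0.026] [0.0, -0.1, -0.0]
163 313 328 [ 46.37   0.42 -45.28]
188 313 331 [ 36.51   1.   -45.28]
213 313 331 [ 26.25   1.   -45.28]
238 313 331 [ 15.56   1.   -45.28]
263 314 331 [  4.42   1.21 -45.28]
288 314 330 [ -7.21   1.   -45.28]
313 315 330 [-19.35   1.22 -45.28]
338 315 330 [-32.05   1.22 -45.28]
363 317 329 [-45.34   1.46 -45.28]
v 148 366
```

Emit:
{"op": "send_rows", "data": {"deltas": [{"grip": 0.45,"translation": [0,0,0.012],"twist": [0,0,0]},{"grip": 0.45,"translation": [0,0,0.024],"twist": [0,0,0]},{"grip": 0.45,"translation": [0,0,0.026],"twist": [0,0,0]}]}}

```text
clock: 5.12
eef_pos: [0.5474, 0.0086, 0.1295]
tool_rot: [0.847, 0.439, 0.137, 0.267]
ft_force: [-0.3, 0.5, 0.7]
grip_width: 0.0386
```

```bash
python3 - <<'E'
from h import *
from workcell import camera,bot
d={"obs":bot.get_obs()};print(d["obs"]["eef_pos"],d["obs"]["ft_force"])
for n in ("wrist","top","side"): d[n]=camera(n)
pickle.dump(d,open("d3.pkl","wb"))
a=cv2.convertScaleAbs(cv2.resize(d["top"]["color"][130:240,150:290],None,fx=4,fy=4,interpolation=cv2.INTER_CUBIC),alpha=2)
b=cv2.resize(d["side"]["color"][60:210,260:380],None,fx=4,fy=4,interpolation=cv2.INTER_CUBIC)
cv2.imwrite("pics/t6.png",a);cv2.imwrite("pics/s6.png",b);cv2.imwrite("pics/w6.png",d["wrist"]["color"])
E
```

```text
[0.5473517  0.00864281 0.12948113] [-0.34091784  0.49926007  0.69629   ]
```

View pics/t6.png

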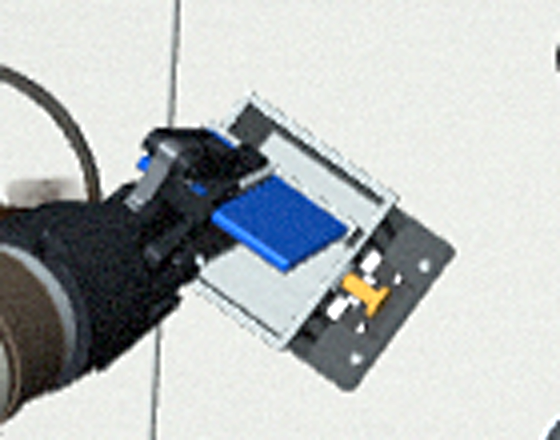

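View pics/s6.png

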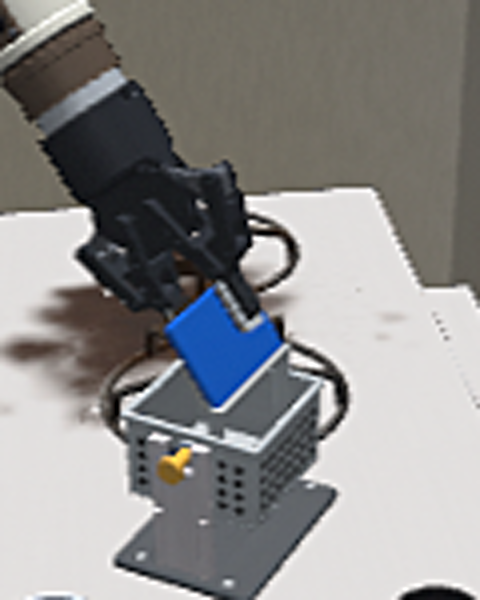

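View pics/w6.png

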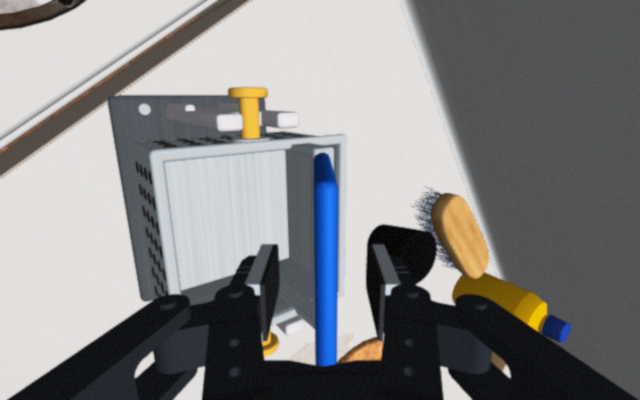

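```bash
python3 - <<'E'
from h import *
d=pickle.load(open("d3.pkl","rb"));o=d["obs"];p=o["eef_pos"];Rc=R.from_quat(o["tool_rot"]).as_matrix()
B=R.from_euler('z',-35.2,degrees=True).as_matrix()
for t,s in (((268,165),(258,318)),((272,170),(250,328)),((262,158),(266,312))):
    P=tri(d["top"],[np.array(t)/4+[150,130]],d["side"],[np.array(s)/4+[260,60]])
    print(P.round(4),"tool",((P[:,:3]-p)@Rc*1e3).round(1),"basket",((P[:,:3]-[.525,.0195,.05])@B*1e3).round(1))
print("tcp in basket",((p-[.525,.0195,.05])@B*1e3).round(1))
E
```

```text
[[0.545  0.0025 0.182  0.0101]] tool [[ -6.5  31.4 -42.1]] basket [[ 26.2  -2.4 132. ]]
[[0.5416 0.0017 0.176  0.0059]] tool [[ -9.1  26.  -38.5]] basket [[ 23.8  -5.  126. ]]
[[0.5495 0.0052 0.1842 0.0126]] tool [[ -1.7  34.4 -42.7]] basket [[ 28.3   2.4 134.2]]
tcp in basket [24.5  4.  79.5]
```

```bash
python3 - <<'E'
from h import *
d=pickle.load(open("d3.pkl","rb"));o=d["obs"];p=o["eef_pos"];Rc=R.from_quat(o["tool_rot"]).as_matrix()
B=R.from_euler('z',-35.2,degrees=True).as_matrix()
for t,s in (((271,171),(245,330)),((271,171),(242,328)),((273,173),(244,330))):
    P=tri(d["top"],[np.array(t)/4+[150,130]],d["side"],[np.array(s)/4+[260,60]])
    print(P.round(4),"tool",((P[:,:3]-p)@Rc*1e3).round(1),"basket",((P[:,:3]-[.525,.0195,.05])@B*1e3).round(1))
E
```

```text
[[0.5398 0.0024 0.1747 0.0029]] tool [[ -9.5  23.8 -38.5]] basket [[ 21.9  -5.4 124.7]]
[[0.5386 0.0019 0.1768 0.0013]] tool [[-10.7  24.4 -40.7]] basket [[ 21.2  -6.6 126.8]]
[[0.5388 0.0012 0.1754 0.0033]] tool [[-11.1  24.1 -39.2]] basket [[ 21.8  -7.  125.4]]
```

```bash
python3 - <<'E'
from h import *
d=pickle.load(open("d3.pkl","rb"))
Rt=graspR(); pg=np.array([.5301,.0159,.1556])
wristerr(d["wrist"],d["obs"],pg-Rt[:,2]*.040)
cv2.imwrite("pics/w6z.png",cv2.resize(d["wrist"]["color"][230:370,220:430],None,fx=3.8,fy=3.8))
E
```

```text
169 314 331 [ 48.85   0.3  -71.88]
194 314 337 [ 40.97   1.24 -71.88]
219 314 337 [ 32.77   1.26 -71.88]
244 315 337 [ 24.23   1.45 -71.88]
269 315 336 [ 15.32   1.32 -71.88]
294 315 336 [  6.01   1.35 -71.88]
319 315 335 [ -3.71   1.21 -71.88]
344 316 335 [-13.88   1.42 -71.88]
v 154 366
```

View pics/w6z.png

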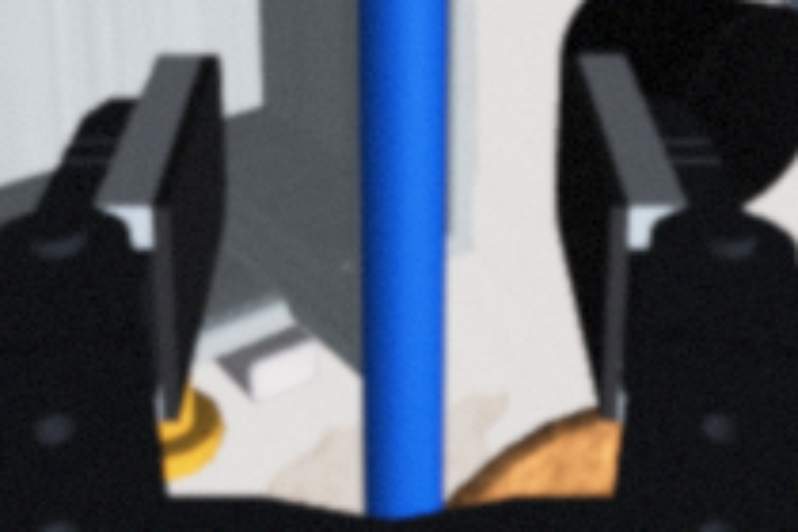

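Emit:
{"op": "send_rows", "data": {"deltas": [{"grip": 0.45,"translation": [-0.002,0.0013,0.002],"twist": [0,0,0]},{"grip": 0.3,"translation": [-0.002,0.0013,0.002],"twist": [0,0,0]},{"grip": 0.2,"translation": [-0.002,0.0013,0.002],"twist": [0,0,0]}]}}

```text
clock: 5.65
eef_pos: [0.5484, 0.0061, 0.1298]
tool_rot: [0.847, 0.439, 0.138, 0.267]
ft_force: [-0.8, -0.0, 0.7]
grip_width: 0.0174
```

```bash
python3 - <<'E'
from h import *
from workcell import camera,bot
o=bot.get_obs();print(o["eef_pos"],o["ft_force"],o["grip_width"])
W=camera("wrist");cv2.imwrite("pics/w7z.png",cv2.resize(W["color"][230:370,220:430],None,fx=3.8,fy=3.8))
E
```

```text
[0.54839901 0.00614681 0.12977225] [-0.79248591 -0.03469079  0.73262189] 0.01738452816783306
```

View pics/w7z.png

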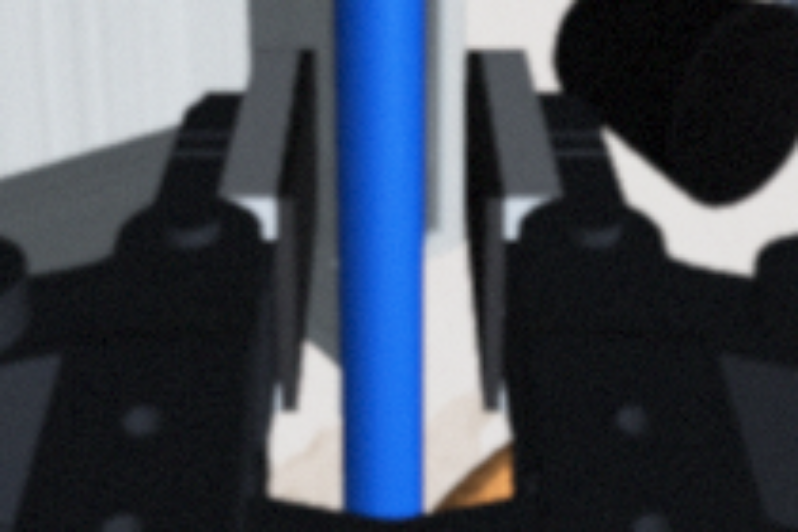

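Emit:
{"op": "send_rows", "data": {"deltas": [{"grip": 0.18,"translation": [0,-0.0009,0],"twist": [0,0,0]},{"grip": 0.1,"translation": [0,-0.0009,0],"twist": [0,0,0]},{"grip": 0.0,"translation": [0,-0.0009,0],"twist": [0,0,0]},{"grip": 0.0,"translation": [0,-0.0009,0],"twist": [0,0,0]},{"grip": 0.0,"translation": [0,-0.0009,0],"twist": [0,0,0]}]}}

```text
clock: 6.32
eef_pos: [0.5477, 0.0067, 0.1291]
tool_rot: [0.847, 0.439, 0.138, 0.267]
ft_force: [-1.0, 1.1, 1.1]
grip_width: 0.0076
```

```bash
python3 - <<'E'
from h import *
from workcell import camera,bot
o=bot.get_obs();print(o["eef_pos"],o["ft_force"],o["ft_torque"],o["grip_width"])
W=camera("wrist");S=camera("side")
cv2.imwrite("pics/w8.png",np.hstack([cv2.resize(W["color"][100:400,200:450],None,fx=1.6,fy=1.6),cv2.resize(S["color"][80:200,270:370],(400,480))]))
Rc=R.from_quat(o["tool_rot"]).as_matrix()
print("tool dir of world up",Rc.T@[0,0,1])
E
```

```text
[0.54771269 0.00672592 0.1291418 ] [-1.04465652  1.07777782  1.06964423] [0.44992806 0.71912979 0.00763129] 0.00755800704434257
tool dir of world up [-2.85438137e-05  5.73180971e-01 -8.19428809e-01]
```

View pics/w8.png

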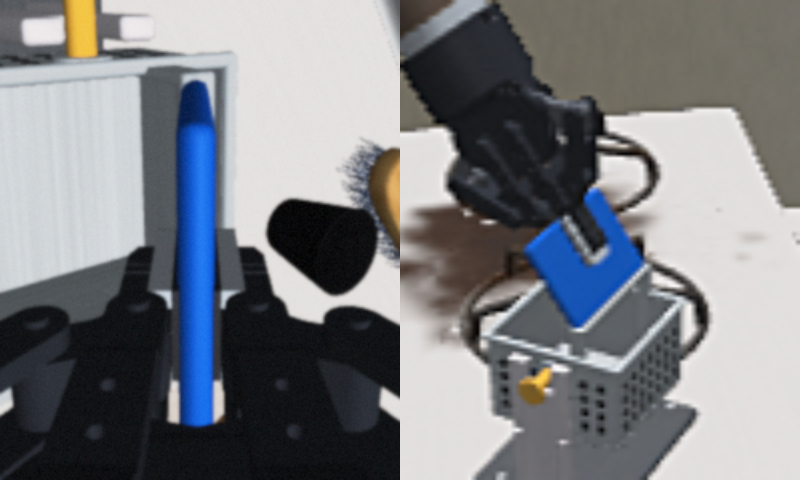

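Emit:
{"op": "send_rows", "data": {"deltas": [{"grip": 0,"translation": [0,0.0023,-0.0033],"twist": [0,0,0]},{"grip": 0,"translation": [0,0.0046,-0.0066],"twist": [0,0,0]},{"grip": 0,"translation": [0,0.0069,-0.0098],"twist": [0,0,0]},{"grip": 0,"translation": [0,0.0069,-0.0098],"twist": [0,0,0]}]}}

```text
clock: 6.92
eef_pos: [0.5481, 0.0067, 0.1416]
tool_rot: [0.847, 0.439, 0.139, 0.267]
ft_force: [-0.3, -0.6, -2.4]
grip_width: 0.007
```

```bash
python3 - <<'E'
from h import *
from workcell import camera,bot
o=bot.get_obs();print(o["eef_pos"],o["ft_force"],o["ft_torque"],o["grip_width"],o["tool_rot"])
W=camera("wrist");S=camera("side")
cv2.imwrite("pics/w9.png",np.hstack([cv2.resize(W["color"][50:350,150:400],None,fx=1.6,fy=1.6),cv2.resize(S["color"][80:200,270:370],(400,480))]))
E
```

```text
[0.54807357 0.00672243 0.14163798] [-0.26446274 -0.59667724 -2.42786176] [ 0.51629035  0.6694357  -0.01239139] 0.0070159077273350395 [0.84670957 0.43890262 0.13873357 0.26683403]
```

View pics/w9.png

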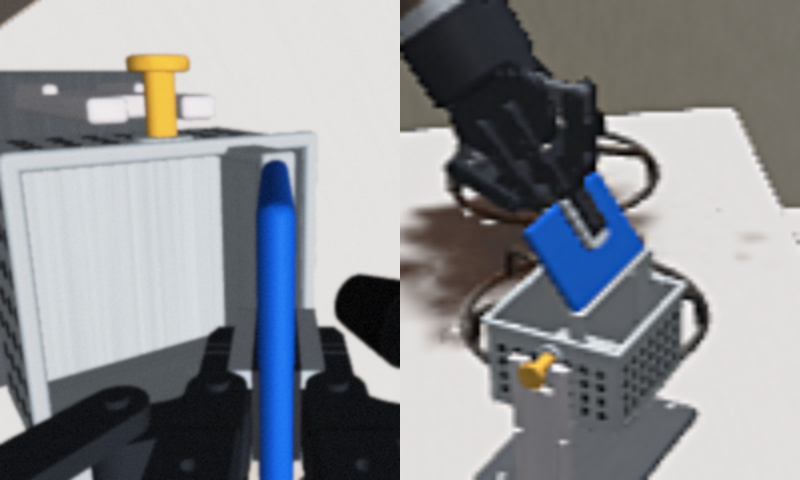

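Emit:
{"op": "send_rows", "data": {"deltas": [{"grip": 0,"translation": [0,0.0057,-0.0082],"twist": [0,0,0]},{"grip": 0,"translation": [0,0.0115,-0.0164],"twist": [0,0,0]},{"grip": 0,"translation": [0,0.0172,-0.0246],"twist": [0,0,0]},{"grip": 0,"translation": [0,0.0229,-0.0328],"twist": [0,0,0]},{"grip": 0,"translation": [0,0.0287,-0.041],"twist": [0,0,0]}]}}

```text
clock: 7.65
eef_pos: [0.5478, 0.0067, 0.1921]
tool_rot: [0.847, 0.439, 0.139, 0.267]
ft_force: [-0.2, 0.9, -2.3]
grip_width: 0.0072
```

Emit:
{"op": "send_rows", "data": {"deltas": [{"grip": 0,"translation": [0,0.0057,-0.0082],"twist": [0,0,0]},{"grip": 0,"translation": [0,0.0143,-0.0205],"twist": [0,0,0]},{"grip": 0,"translation": [0,0.0229,-0.0328],"twist": [0,0,0]},{"grip": 0,"translation": [0,0.0315,-0.045],"twist": [0,0,0]},{"grip": 0,"translation": [0,0.0315,-0.045],"twist": [0,0,0]}]}}

```text
clock: 8.28
eef_pos: [0.5488, 0.007, 0.249]
tool_rot: [0.847, 0.438, 0.14, 0.267]
ft_force: [0.6, 0.3, -2.8]
grip_width: 0.0074
```

```bash
python3 - <<'E'
from h import *
from workcell import camera,bot
o=bot.get_obs();print(o["clock"],o["eef_pos"],o["ft_force"],o["ft_torque"],o["grip_width"],o["tool_rot"])
d={"obs":o}
for n in("wrist","side","top"): d[n]=camera(n)
pickle.dump(d,open("d4.pkl","wb"))
S,T=d["side"],d["top"]
cv2.imwrite("pics/w10.png",np.hstack([cv2.convertScaleAbs(cv2.resize(T["color"][120:240,150:250],(400,480)),alpha=2),cv2.resize(S["color"][60:180,270:370],(400,480))]))
E
```

```text
8.275 [0.54882318 0.00695148 0.24899421] [ 0.55956062  0.34946229 -2.84511772] [ 0.46561763  0.71094245 -0.03979492] 0.007360250635562383 [0.84660423 0.43847695 0.14017209 0.26711613]
```

View pics/w10.png

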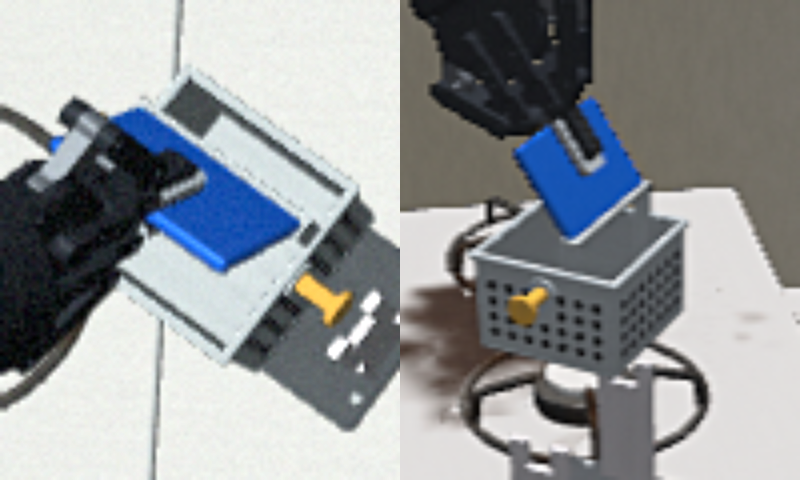

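```bash
python3 - <<'E'
from h import *
Rt=graspR()
# keep the orientation held at the grasp
Rg=R.from_quat([.847,.439,.138,.267]).as_matrix()
plan([.5189,-.3398,.249],Rg,10)
E
```

```text
clock 8.425 tcp [0.5472 0.0066 0.2462] w 0.0077 F [ 0.1  0.  -2.5] j [ 0.3  -0.01 -0.34  0.84 -0.47  2.38]
total [-0.2995  0.1461  0.0988] [-0.05 -0.02  0.04] 0.3476 0.06
[-0.03, 0.015, 0.01] [-0.0, -0.0, 0.0]
[-0.06, 0.029, 0.02] [-0.0, -0.0, 0.0]
[-0.09, 0.044, 0.03] [-0.0, -0.0, 0.0]
[-0.12, 0.058, 0.04] [-0.0, -0.0, 0.0]
[-0.15, 0.073, 0.049] [-0.0, -0.0, 0.0]
[-0.18, 0.088, 0.059] [-0.0, -0.0, 0.0]
[-0.21, 0.102, 0.069] [-0.0, -0.0, 0.0]
[-0.24, 0.117, 0.079] [-0.0, -0.0, 0.0]
[-0.27, 0.131, 0.089] [-0.0, -0.0, 0.0]
[-0.299, 0.146, 0.099] [-0.0, -0.0, 0.0]
```

Emit:
{"op": "send_rows", "data": {"deltas": [{"grip": 0,"translation": [-0.012,0.006,0.004],"twist": [0,0,0]},{"grip": 0,"translation": [-0.036,0.018,0.012],"twist": [0,0,0]},{"grip": 0,"translation": [-0.066,0.032,0.022],"twist": [0,0,0]},{"grip": 0,"translation": [-0.096,0.047,0.032],"twist": [0,0,0]},{"grip": 0,"translation": [-0.12,0.058,0.04],"twist": [0,0,0]}]}}

```text
clock: 9.05
eef_pos: [0.5345, -0.1343, 0.246]
tool_rot: [0.847, 0.439, 0.137, 0.267]
ft_force: [0.5, -0.4, -3.0]
grip_width: 0.0076
```

```bash
python3 - <<'E'
from h import *
Rg=R.from_quat([.847,.439,.138,.267]).as_matrix()
plan([.5189,-.3398,.249],Rg,6)
E
```

```text
clock 9.05 tcp [ 0.5345 -0.1343  0.246 ] w 0.0076 F [ 0.5 -0.4 -3. ] j [-0.06 -0.1  -0.43  0.7  -0.31  2.04]
total [-0.1768  0.0884  0.0584] [-0.08  0.09  0.01] 0.2061 0.12
[-0.029, 0.015, 0.01] [-0.0, 0.0, 0.0]
[-0.059, 0.029, 0.019] [-0.0, 0.0, 0.0]
[-0.088, 0.044, 0.029] [-0.0, 0.0, 0.0]
[-0.118, 0.059, 0.039] [-0.1, 0.1, 0.0]
[-0.147, 0.074, 0.049] [-0.1, 0.1, 0.0]
[-0.177, 0.088, 0.058] [-0.1, 0.1, 0.0]
```

Emit:
{"op": "send_rows", "data": {"deltas": [{"grip": 0,"translation": [-0.022,0.011,0.007],"twist": [0,0,0]},{"grip": 0,"translation": [-0.052,0.026,0.017],"twist": [0,0,0]},{"grip": 0,"translation": [-0.082,0.041,0.027],"twist": [0,0,0]},{"grip": 0,"translation": [-0.112,0.056,0.037],"twist": [0,0,0]},{"grip": 0,"translation": [-0.138,0.069,0.046],"twist": [0,0,0]}]}}

```text
clock: 9.68
eef_pos: [0.5209, -0.297, 0.2471]
tool_rot: [0.847, 0.438, 0.136, 0.267]
ft_force: [-0.1, 0.7, -2.6]
grip_width: 0.0074
```

Emit:
{"op": "send_rows", "data": {"deltas": [{"grip": 0,"translation": [-0.014,0.007,0.005],"twist": [0,0,0]},{"grip": 0,"translation": [-0.026,0.013,0.009],"twist": [0,0,0]},{"grip": 0,"translation": [-0.034,0.017,0.011],"twist": [0,0,0]},{"grip": 0,"translation": [-0.034,0.017,0.011],"twist": [0,0,0]}]}}

```text
clock: 10.18
eef_pos: [0.5174, -0.3368, 0.2478]
tool_rot: [0.848, 0.438, 0.136, 0.267]
ft_force: [-0.2, -0.1, -2.7]
grip_width: 0.0075
```

```bash
python3 - <<'E'
from h import *
from workcell import camera,bot
Rg=R.from_quat([.847,.439,.138,.267]).as_matrix()
plan([.5189,-.3398,.249],Rg,1)
d={"obs":bot.get_obs()}
for n in("wrist","side","top"): d[n]=camera(n)
pickle.dump(d,open("d5.pkl","wb"))
S,T=d["side"],d["top"]
cv2.imwrite("pics/t11.png",cv2.convertScaleAbs(cv2.resize(T["color"][130:280,270:450],None,fx=4,fy=4,interpolation=cv2.INTER_CUBIC),alpha=2))
cv2.imwrite("pics/s11.png",cv2.resize(S["color"][110:340,220:440],None,fx=2.6,fy=2.6,interpolation=cv2.INTER_CUBIC))
E
```

```text
clock 10.175 tcp [ 0.5174 -0.3368  0.2478] w 0.0075 F [-0.2 -0.1 -2.7] j [-0.56 -0.01 -0.35  0.62 -0.04  1.62]
total [-0.0016  0.0031  0.0007] [-0.15  0.24 -0.05] 0.0035 0.29
[-0.002, 0.003, 0.001] [-0.2, 0.2, -0.1]
```

View pics/t11.png

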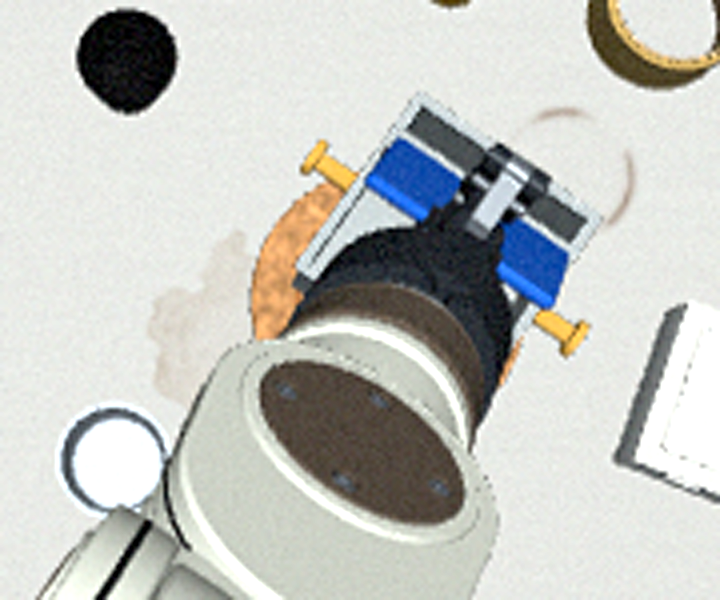

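View pics/s11.png

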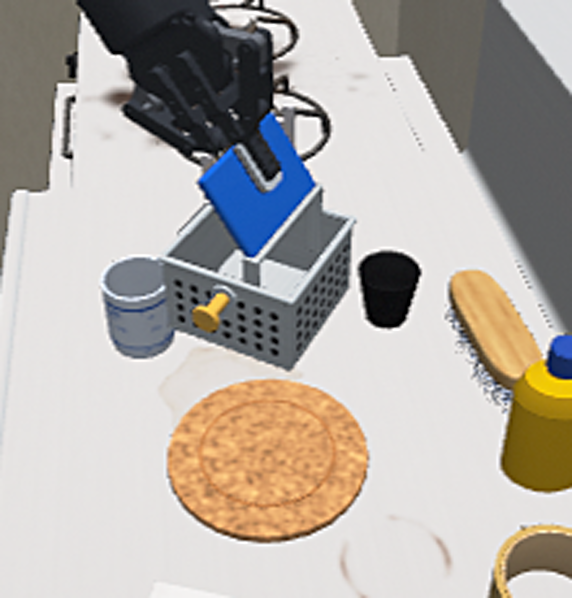

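```bash
python3 - <<'E'
from h import *
d=pickle.load(open("d5.pkl","rb"))
tp=lambda p:np.array(p,float)/4+[270,130]
sp=lambda p:np.array(p,float)/2.6+[220,110]
print(tri(d["top"],[tp((573,337))],d["side"],[sp((208,313))]).round(4))
q=onz(d["top"],tp([(317,160),(574,336)]),.219);print(q,q.mean(0),np.linalg.norm(q[0]-q[1]))
r=onz(d["top"],tp([(421,95),(603,216)]),.234);print(r,np.linalg.norm(r[0]-r[1]))
v=r[0]-r[1];print(np.degrees(np.arctan2(v[1],v[0]))-90)
y=np.array([-v[1],v[0],0])/np.linalg.norm(v); print("centre from rim edge",r.mean(0)+.05*y, r.mean(0)-.05*y)
# triangulate rim corners visible in both: -y+x corner
print(tri(d["top"],tp([(603,216),(421,95)]),d["side"],sp([(297,300),(353,218)])).round(4))
E
```

```text
[[ 0.4541 -0.3838  0.2222  0.0038]]
[[ 0.53734387 -0.26299216  0.219     ]
 [ 0.45300515 -0.38521703  0.219     ]] [ 0.49517451 -0.32410459  0.219     ] 0.14849895059727408
[[ 0.56634787 -0.31138352  0.234     ]
 [ 0.50851571 -0.39663027  0.234     ]] 0.10301245800515064
-34.15331654492802
centre from rim edge [ 0.49605488 -0.32593643  0.234     ] [ 0.5788087  -0.38207736  0.234     ]
[[ 0.5108 -0.3961  0.2362  0.0052]
 [ 0.5669 -0.3114  0.2341  0.001 ]]
```

Emit:
{"op": "send_rows", "data": {"deltas": [{"grip": 0,"translation": [0,-0.0057,0.0082],"twist": [0,0,0]},{"grip": 0,"translation": [-0.001,-0.017,0.0246],"twist": [0,0,0]},{"grip": 0,"translation": [-0.0016,-0.032,0.047],"twist": [0,0,0]},{"grip": 0,"translation": [-0.0016,-0.047,0.0685],"twist": [0,0,0]},{"grip": 0,"translation": [-0.0016,-0.057,0.083],"twist": [0,0,0]}]}}

```text
clock: 10.95
eef_pos: [0.5161, -0.3364, 0.1444]
tool_rot: [0.848, 0.439, 0.135, 0.265]
ft_force: [0.2, -0.3, -3.0]
grip_width: 0.0077
```

```bash
python3 - <<'E'
from h import *
Rg=R.from_quat([.847,.439,.138,.267]).as_matrix()
plan([.5182,-.3392,.1],Rg,3)
E
```

```text
clock 10.95 tcp [ 0.5161 -0.3364  0.1444] w 0.0077 F [ 0.2 -0.3 -3. ] j [-0.56  0.09 -0.54  0.33 -0.04  1.62]
total [-0.0009 -0.0225  0.0385] [-0.34  0.16  0.06] 0.0446 0.38
[-0.0, -0.007, 0.013] [-0.1, 0.1, 0.0]
[-0.001, -0.015, 0.026] [-0.2, 0.1, 0.0]
[-0.001, -0.022, 0.038] [-0.3, 0.2, 0.1]
```

Emit:
{"op": "send_rows", "data": {"deltas": [{"grip": 0,"translation": [0,-0.0075,0.013],"twist": [-0.1,0.1,0]},{"grip": 0,"translation": [-0.001,-0.015,0.026],"twist": [-0.2,0.1,0]},{"grip": 0,"translation": [-0.001,-0.0225,0.0385],"twist": [-0.3,0.2,0]},{"grip": 0,"translation": [-0.001,-0.0225,0.0385],"twist": [-0.3,0.2,0]}]}}

```text
clock: 11.45
eef_pos: [0.5168, -0.3378, 0.0974]
tool_rot: [0.847, 0.44, 0.137, 0.265]
ft_force: [0.4, -0.4, -2.3]
grip_width: 0.0071
```

```bash
python3 - <<'E'
from h import *
from workcell import camera,bot
Rg=R.from_quat([.847,.439,.138,.267]).as_matrix()
plan([.5182,-.3392,.0891],Rg,1)
d={"obs":bot.get_obs()}
for n in("side","top"): d[n]=camera(n)
pickle.dump(d,open("d6.pkl","wb"))
S,T=d["side"],d["top"]
cv2.imwrite("pics/t12.png",cv2.convertScaleAbs(cv2.resize(T["color"][150:270,310:430],None,fx=4,fy=4,interpolation=cv2.INTER_CUBIC),alpha=2))
cv2.imwrite("pics/s12.png",cv2.resize(S["color"][160:330,260:390],None,fx=3.5,fy=3.5,interpolation=cv2.INTER_CUBIC))
E
```

```text
clock 11.45 tcp [ 0.5168 -0.3378  0.0974] w 0.0071 F [ 0.4 -0.4 -2.3] j [-0.56  0.17 -0.61  0.19 -0.03  1.61]
total [-0.0003 -0.0031  0.0079] [-0.3  -0.06  0.11] 0.0086 0.32
[-0.0, -0.003, 0.008] [-0.3, -0.1, 0.1]
```

View pics/s12.png

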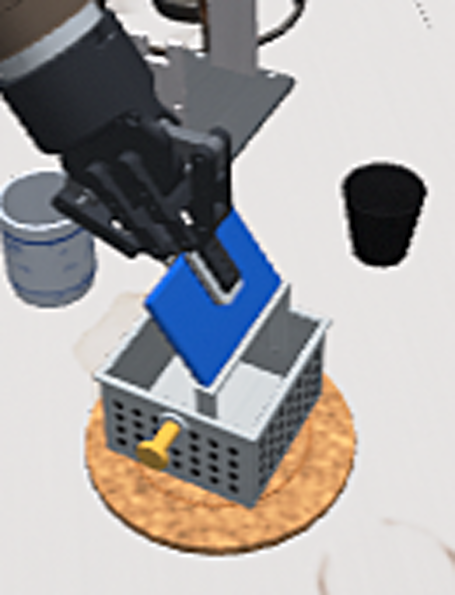

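View pics/t12.png

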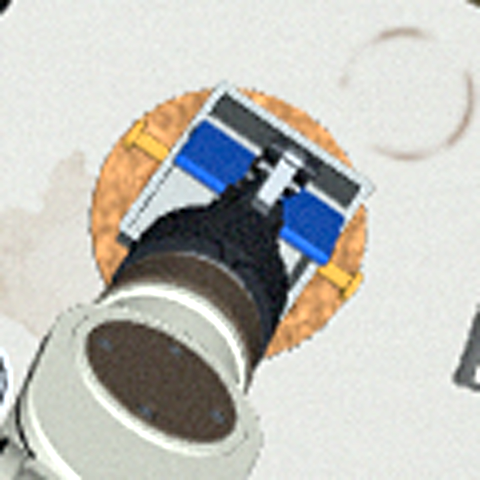

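Emit:
{"op": "send_rows", "data": {"deltas": [{"grip": 0,"translation": [0,-0.0017,0.0025],"twist": [-0.3,0,0.1]},{"grip": 0,"translation": [0,-0.0035,0.005],"twist": [-0.3,0,0.1]},{"grip": 0,"translation": [0,-0.0035,0.005],"twist": [-0.3,0,0.1]}]}}

```text
clock: 11.92
eef_pos: [0.5181, -0.3387, 0.0936]
tool_rot: [0.846, 0.439, 0.139, 0.268]
ft_force: [0.2, 0.1, -2.3]
grip_width: 0.007
```

Emit:
{"op": "send_rows", "data": {"deltas": [{"grip": 0,"translation": [0,-0.0017,0.0025],"twist": [0,0,0]},{"grip": 0,"translation": [0,-0.0017,0.0025],"twist": [0,0,0]}]}}

```text
clock: 12.18
eef_pos: [0.5178, -0.3387, 0.0902]
tool_rot: [0.846, 0.439, 0.139, 0.268]
ft_force: [-0.9, 0.7, -3.0]
grip_width: 0.0075
```

Emit:
{"op": "send_rows", "data": {"deltas": [{"grip": 0,"translation": [0,-0.0014,0.002],"twist": [0,0,0]},{"grip": 0,"translation": [0,-0.0014,0.002],"twist": [0,0,0]}]}}

```text
clock: 12.42
eef_pos: [0.5194, -0.3392, 0.0895]
tool_rot: [0.846, 0.439, 0.14, 0.27]
ft_force: [-0.2, 1.4, 1.7]
grip_width: 0.0074
```

```bash
python3 - <<'E'
from h import *
from workcell import camera,bot
o=bot.get_obs();print(o["eef_pos"],o["ft_force"],o["ft_torque"])
S=camera("side");cv2.imwrite("pics/s13.png",cv2.resize(S["color"][230:330,270:380],None,fx=6,fy=6,interpolation=cv2.INTER_CUBIC))
E
```

```text
[ 0.51940816 -0.3392293   0.08950381] [-0.21567368  1.40885368  1.73298257] [0.38408734 0.36165092 0.2019589 ]
```

View pics/s13.png

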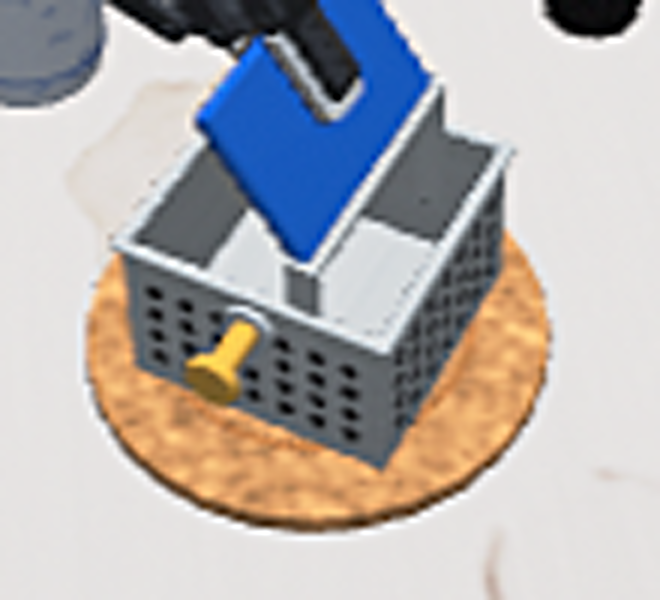

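```bash
python3 - <<'E'
from h import *
S=pickle.load(open("d6.pkl","rb"))["side"]
sp=lambda p:(np.array(p,float)+.5)/6-.5+[270,230]
q=onz(S,sp([(137,368),(385,470),(500,268)]),.01);print(q,(q[0]+q[2])/2,np.linalg.norm(q[0]-q[1]),np.linalg.norm(q[1]-q[2]))
q=onz(S,sp([(117,245),(392,350),(515,150)]),.075);print(q,(q[0]+q[2])/2,np.linalg.norm(q[0]-q[1]),np.linalg.norm(q[1]-q[2]))
m=onz(S,sp([(88,335),(552,335),(318,522)]),.01);print(m, (m[0]+m[1])/2)
E
```

```text
[[ 0.43116632 -0.33785494  0.01      ]
 [ 0.51229084 -0.39390344  0.01      ]
 [ 0.56854931 -0.31104553  0.01      ]] [ 0.49985781 -0.32445024  0.01      ] 0.09860335531091016 0.10015212450900343
[[ 0.42890492 -0.33762532  0.075     ]
 [ 0.51444448 -0.3958391   0.075     ]
 [ 0.57146869 -0.31401408  0.075     ]] [ 0.5001868 -0.3258197  0.075    ] 0.10346913294768718 0.09973512155096874
[[ 0.41450492 -0.32022669  0.01      ]
 [ 0.5809793  -0.34492928  0.01      ]
 [ 0.48691228 -0.41123741  0.01      ]] [ 0.49774211 -0.33257798  0.01      ]
```

Emit:
{"op": "send_rows", "data": {"deltas": [{"grip": 0,"translation": [0,-0.0008,0.0012],"twist": [0,0,0]},{"grip": 0,"translation": [0,-0.0008,0.0012],"twist": [0,0,0]}]}}

```text
clock: 12.72
eef_pos: [0.5202, -0.3396, 0.0895]
tool_rot: [0.845, 0.439, 0.141, 0.271]
ft_force: [-2.1, 3.3, 6.6]
grip_width: 0.007
```

Emit:
{"op": "send_rows", "data": {"deltas": [{"grip": 0.1,"translation": [0,0,0],"twist": [0,0,0]},{"grip": 0.15,"translation": [0,0,0],"twist": [0,0,0]},{"grip": 0.25,"translation": [0,0,0],"twist": [0,0,0]},{"grip": 0.4,"translation": [0,0,0],"twist": [0,0,0]},{"grip": 0.4,"translation": [0,0,0],"twist": [0,0,0]}]}}

```text
clock: 13.35
eef_pos: [0.5202, -0.3397, 0.0894]
tool_rot: [0.845, 0.439, 0.141, 0.271]
ft_force: [0.4, 0.1, 0.5]
grip_width: 0.034
```

```bash
python3 - <<'E'
from h import *
from workcell import camera,bot
o=bot.get_obs();print(o["eef_pos"],o["ft_force"],o["ft_torque"],o["grip_width"],o["tool_rot"])
W=camera("wrist");S=camera("side")
cv2.imwrite("pics/w14.png",np.hstack([cv2.resize(W["color"][100:400,200:450],None,fx=1.6,fy=1.6),cv2.resize(S["color"][210:330,270:370],(400,480))]))
E
```

```text
[ 0.5202006  -0.33967265  0.08942394] [0.39440271 0.10021243 0.45683746] [ 0.30879462  0.4667709  -0.02242534] 0.03398214602116665 [0.84539339 0.43853232 0.14078746 0.27051489]
```

View pics/w14.png

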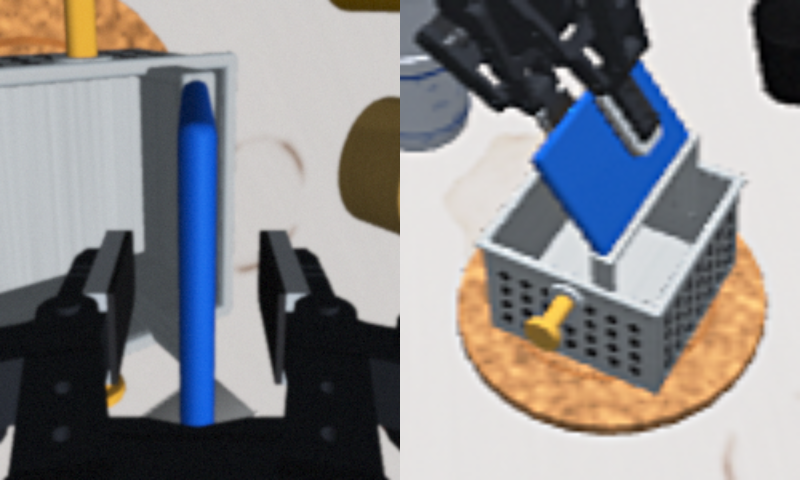

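Released, both pads clear of the paddle. Now I retreat along the tool axis.

Emit:
{"op": "send_rows", "data": {"deltas": [{"grip": 0.4,"translation": [0,0,-0.02],"twist": [0,0,0]},{"grip": 0.4,"translation": [0,0,-0.05],"twist": [0,0,0]},{"grip": 0.4,"translation": [0,0,-0.09],"twist": [0,0,0]},{"grip": 0.4,"translation": [0,0,-0.12],"twist": [0,0,0]},{"grip": 0.4,"translation": [0,0,-0.13],"twist": [0,0,0]}]}}

```text
clock: 14.08
eef_pos: [0.4587, -0.2964, 0.1975]
tool_rot: [0.845, 0.438, 0.142, 0.272]
ft_force: [0.5, 0.0, 0.4]
grip_width: 0.034
```

Emit:
{"op": "send_rows", "data": {"deltas": [{"grip": 0.4,"translation": [0,0,-0.03],"twist": [0,0,0]},{"grip": 0.4,"translation": [0,0,-0.03],"twist": [0,0,0]},{"grip": 0.4,"translation": [0,0,-0.03],"twist": [0,0,0]}]}}

```text
clock: 14.45
eef_pos: [0.4444, -0.2864, 0.2207]
tool_rot: [0.845, 0.438, 0.141, 0.272]
ft_force: [0.3, -0.1, 0.5]
grip_width: 0.0339
```

```bash
python3 - <<'E'
from h import *
from workcell import camera,bot
o=bot.get_obs();print(o["clock"],o["eef_pos"],o["ft_force"],o["joint_vel"].round(3))
d={n:camera(n) for n in("side","top")};pickle.dump(d,open("d7.pkl","wb"))
cv2.imwrite("pics/s15.png",cv2.resize(d["side"]["color"][100:340,220:440],None,fx=2.4,fy=2.4,interpolation=cv2.INTER_CUBIC))
cv2.imwrite("pics/t15.png",cv2.convertScaleAbs(cv2.resize(d["top"]["color"][120:270,280:430],None,fx=4,fy=4,interpolation=cv2.INTER_CUBIC),alpha=2))
E
```

```text
14.45 [ 0.44438316 -0.28635928  0.22074425] [ 0.27322745 -0.10091627  0.47716581] [ 0.001  0.013 -0.008  0.005  0.002  0.   ]
```

View pics/s15.png

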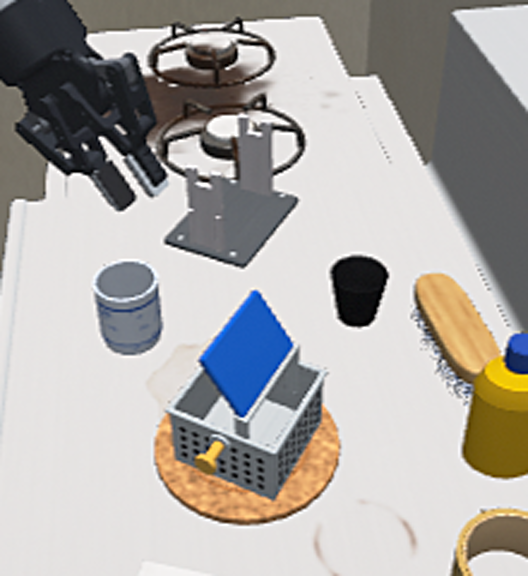

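View pics/t15.png

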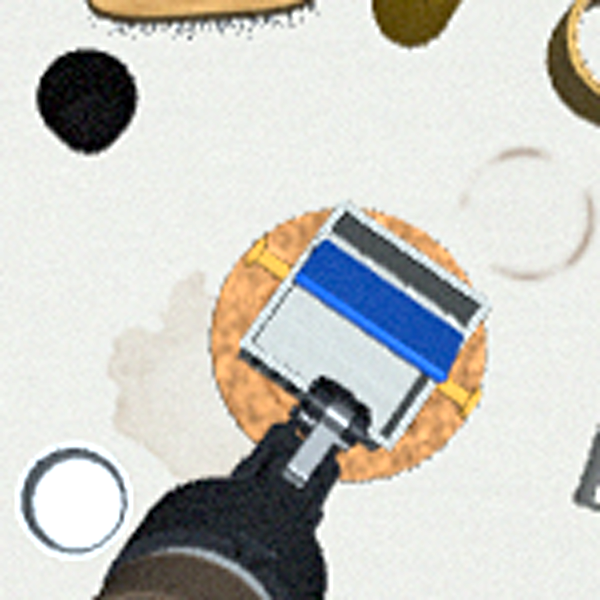

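```bash
python3 - <<'E'
from h import *
T=pickle.load(open("d7.pkl","rb"))["top"]
q=onz(T,np.array([(347,203),(490,303),(388,447),(240,350)])/4+[280,120],.075);print(q.round(4),q.mean(0),[np.linalg.norm(q[i]-q[(i+1)%4]).round(4) for i in range(4)], "mat .4965 -.327")
from workcell import bot
print(bot.job_done())
E
```

```text
[[ 0.568  -0.3176  0.075 ]
 [ 0.5103 -0.399   0.075 ]
 [ 0.4273 -0.3393  0.075 ]
 [ 0.4816 -0.2556  0.075 ]] [ 0.49682228 -0.32785234  0.075     ] [np.float64(0.0998), np.float64(0.1022), np.float64(0.0997), np.float64(0.1063)] mat .4965 -.327
the job is handed in; nothing more can be done
None
```

I gripped the blue paddle along its own lean and lifted the basket about 120 mm straight up out of both notches. I then carried it over the cups, lowered it onto the cork mat until the force showed contact, released it and backed the arm away. The job was handed in at about 14.5 s of the 56 s allowed; `bot.job_done()` reports no verdict.

**Last checks:**
- **Position:** the rim centre from the top view is (0.497, -0.328), about 1 mm from the mat centre I measured. The side view, taken just before release, put it about 4 mm off. Both are well inside the 25 mm limit.
- **Seating:** in the side view taken just before release, the basket's edges measured about 99–103 mm at both the underside and the rim, against 100 mm given. That fits a level basket resting on the mat.
- **Release:** the arm was still, the fingers were clear of the basket, and the tool force was about 0.5 N, which is the sensor noise level.
- **Cups:** the black tumbler was at the same top-view pixel as at the start. I only compared the blue cup by eye, and it looked unmoved.

**What disagreed:** all three cameras put the visible fingertips about 35–40 mm behind the reported TCP, although the description says the TCP is at the fingertips. I went by the images and advanced about 30 mm further than the reported TCP called for. One rim edge also measured 106 mm instead of 100 mm in the last top view, because the gripper partly hid that corner.

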